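# Change the sample trays on the imaging carriage

## Task

Change over the trays on the imaging stage: run the carriage out to its loading stop, unhook the two finished trays that hang on its bar and stand them upright on the black mat, and hang every new tray standing on the bench on the bar, lip over the bar and swung down so that it hangs flat with its heel tucked under the lower strip. When all of them hang there, run the carriage back against its imaging stop; leave everything else on the bench undisturbed.

Things in the scene. Friction and masses are not known exactly. Their poses are not given: they have to be found in the camera images.
- new_tray_1: New tray (up to 3, all alike; absent: None), upright on the bench: white sheet metal, two capped vials fixed in it. Origin: centre of underside; x to its back, z up. In mm: 50 wide (y), 56 deep (x). Flat outer sides y = -25 and 25 (x -28 to 24, z 4 to 40) to grip by; front wall 18 high, caps to z 48. Back plate, rear face x = 28, rises to z 70 and carries the hook lip (see new_tray_2).
- new_tray_2: New tray like new_tray_1. Hook lip, full width, in mm in the tray's axes: top strip z 70 to 74 running back to x = 48, then a flange x 44 to 48 turned down to z 58: the mouth between back plate (x 28) and flange (x 44) is 16 wide, opens down. Heel at the foot sticks out behind the back plate: x 28 to 38, z 0 to 5. Mass 0.11 to 0.22 kg, centre of mass near x 9, z 26.
- new_tray_3: New tray like new_tray_1 and new_tray_2. The new trays stand on the bench in front of the stage, one or more hand's widths apart, with the amber jar among them; two or three are there.
- finished_tray_1: Finished tray: one of the two that hang on the carriage's bar at the start, anywhere along it, fronts to the robot; shape, sizes and origin as new_tray_1 and new_tray_2.
- finished_tray_2: Finished tray: one of the two that hang on the carriage's bar at the start, anywhere along it, fronts to the robot; shape, sizes and origin as new_tray_1 and new_tray_2.
- bar_mid (a point): Middle of the axis of the hook bar on the carriage: a steel rod, 8 mm diameter, 161 mm above the bench, along y, free from y = -150 to +150 mm between two square posts 20 mm thick, tops 5 mm above the axis. Axes: y along the bar towards the loading stop, x level, away from the robot, z up. A tray hanging flat has its origin at x = -40, z = -66 mm here and its axes parallel to these.
- strip_mid (a point): Middle of the lower strip, 8 mm thick (x), 10 mm high (z), between the posts below the bar; axes as bar_mid. Of a tray hanging flat, the flange is behind the bar, the back plate rests on the strip's front face and the heel lies 6 mm below the strip: so hook it on with its foot swung out towards -x by 0.4 to 0.6 rad, then swing it down about the bar; it comes off the same way.
- carriage (a joint): Carriage on its straight level rail, in m: 0 against the imaging stop (as at the start, to the robot's right), 0.16 against the loading stop (towards +y of bar_mid). About 3 N of friction; stays where it is left.
- carriage_knob (a point): Middle of the upright round black knob on top of the carriage's post at its loading end, to move the carriage by: 24 mm diameter, 32 mm high (19 mm below to 13 mm above this point) on a 10 mm stem; the post's top is 31 mm below. Axes as bar_mid.
- outfeed_mat: Black rubber mat fixed on the bench, 160 (its x) by 220 mm (its y), 3 mm thick, to the left in front of the stage; origin at the centre of its underside.
- reagent_bottle: Bystander: amber glass jar, 42 mm diameter, 75 mm tall, standing among the new trays; origin at the centre of its underside.
- beaker: Bystander: glass beaker, 60 mm diameter, 75 mm tall, at the left; origin at the centre of its underside.
- pipette: Bystander: white pipette lying on the bench at the left, about 260 mm long, 24 mm thick; origin under its middle, x towards its tip.
- petri_dish: Bystander: closed clear dish, 90 mm diameter, 15 mm high, at the right; origin at the centre of its underside.
- tweezers: Bystander: steel tweezers lying on the bench at the right of the stage, 130 mm long (x), 10 mm wide, 8 mm high.
- tip_box: Bystander: grey box of pipette tips, 87 by 122 by 54 mm, at the far right; origin at the centre of its underside.
- wash_bottle: Bystander: white plastic bottle, 60 mm diameter, 150 mm tall, at the far left; origin at the centre of its underside.
Not all that is in view belongs to the job. What is shaped like the new_tray_1 but yellow is not meant.

How it is judged:
On the way, in this order (a step that is already met when the one before it is completed fails the run):
1. the carriage is run out against its loading stop (value of joint carriage above 0.155 m), for 0.2 s.
2. both finished trays stand on the mat and every new tray hangs flat on the bar (x of finished_tray_1 in the frame of outfeed_mat between -0.06 and 0.06 m and y of finished_tray_1 in the frame of outfeed_mat between -0.095 and 0.095 m and z of each of finished_tray_1, finished_tray_2 in the frame of outfeed_mat below 0.008 m and angle between each of finished_tray_1, finished_tray_2, new_tray_1, new_tray_2, new_tray_3's own z axis and vertical below 0.08 rad and x of finished_tray_2 in the frame of outfeed_mat between -0.06 and 0.06 m and y of finished_tray_2 in the frame of outfeed_mat between -0.095 and 0.095 m and x of new_tray_1 in the frame of bar_mid between -0.046 and -0.034 m and z of new_tray_1 in the frame of bar_mid between -0.07 and -0.061 m and y of new_tray_1 in the frame of bar_mid between -0.13 and 0.13 m and angle between the x axis of each of new_tray_1, new_tray_2, new_tray_3 and the x axis of bar_mid, either way round below 0.1 rad and x of new_tray_2 in the frame of bar_mid between -0.046 and -0.034 m and z of new_tray_2 in the frame of bar_mid between -0.07 and -0.061 m and y of new_tray_2 in the frame of bar_mid between -0.13 and 0.13 m and x of new_tray_3 in the frame of bar_mid between -0.046 and -0.034 m and z of new_tray_3 in the frame of bar_mid between -0.07 and -0.061 m and y of new_tray_3 in the frame of bar_mid between -0.13 and 0.13 m), for 0.3 s.
3. the carriage is back against its imaging stop (value of joint carriage below 0.005 m), for 0.2 s.
At the end, for the whole second after the job is handed in: carriage within 5 mm of its imaging stop; every new tray hooked on the bar (within 6 mm in x, 5 mm in z of its hanging place), tilt under 0.08 rad, square to 0.1 rad; finished trays upright on the mat, origins within 60 (x) and 95 mm (y) of its centre; trays at rest (all of step 2 and value of joint carriage below 0.005 m and linear speed of each of new_tray_1, new_tray_2, new_tray_3, finished_tray_1, finished_tray_2 below 0.02 m/s); the robot touches nothing.
It fails at once if a bystander on the bench is moved by more than 3 cm or knocked over (distance of any of reagent_bottle, beaker, pipette, petri_dish, tweezers, tip_box, wash_bottle from where it was at the start of the episode above 0.03 m or angle between any of reagent_bottle, beaker, wash_bottle's own z axis and vertical above 0.6 rad).
Of new_tray_1, new_tray_2, new_tray_3 only 2 to 3 are there at a start; the rules pass over those that are not, and their reading is None.
At some moment in a run one of new_tray_1, new_tray_2, new_tray_3 may be knocked a few centimetres aside while the robot is not near it.
It also fails if it takes over 208 s, if anything falls off the work surface, if the arm or the gripper's body presses on something with over 40 N, if the wrist force passes 120 N, or if a joint passes its speed limit or range.

## Robot

A 7-joint arm with a two-finger parallel gripper is mounted at the origin on the work surface. World frame = base frame: x ahead of the robot, y to its left, z up, the work surface at z = 0. Lengths are in m, angles in rad, forces in N, time in s.
With the tool pointing down it reaches from about 0.4 to 0.875 m from the base axis. Payload 19.3 kg.
Tool frame: the origin (TCP) lies at the very end of the fingers, on their centre line; the grasp point (between the pads) lies 19 mm behind it; z points along the fingers, y is the line along which they close (so a half turn about z gives the same grasp; the last joint's range is limited). The gripper opens to 85 mm and grips with 20 to 120 N. Pads are 22 mm wide; open, the fingers measure 114 mm over their backs; the gripper's body (76 mm by 85 mm) begins 54 mm behind the grasp point. The pads swing forward as they close: fully open they stand 13 mm farther back than shut.
Start: joints at [-1.318, 0.521, -0.036, 1.599, 0.021, 1.021, -0.113], TCP at [0.198, 0.593, 0.231] pointing down, gripper open.
Joint ranges: [-2.91, 2.91], [-0.3, 2.13], [-1.5, 1.42], [0.17, 2.43], [-1.26, 4.41], [0.16, 1.93], [-2.52, 2.52]. Speed limits (rad/s): [1.89, 1.89, 2.39, 2.39, 3.01, 3.01, 3.01].

## Interface

Orientations are given as [roll, pitch, yaw] about the fixed x, y, z axes, in that order (R = Rz(yaw) Ry(pitch) Rx(roll)).
In Python, from workcell import bot gives the robot as it stands.
- The arm moves only by the tool jog_arm, never from a script. Its argument "motion" is a list of rows, each a list of 5 numbers: the shift along the tool's x, y, z scaled (see below), then the turn about the tool's z scaled (see below), then the opening, from 0 (shut) to 1 (fully open). A call has 1 to 12 rows; each row shifts and turns the commanded pose from where the row before left it, along the tool's axes as they then stand; what a row does not reach is not made up. The controller multiplies each number of a shift by 30 mm and each number of a turn by 0.08 rad. A row lasts 1/10 s, in which the tool goes at most 50 mm and 8.59 degrees, less where a joint would pass 70% of its speed; a pose out of reach is approached as far as the arm can. A call with a number of a shift or a turn outside -1 to 1 is refused whole. A call with a gripper value outside its range is refused whole. The fingers move at their own pace and stop on an object; "newtons" is the grip in N (left out, the last holds). Time passes only in rows, so rows that do not move let the fingers close. It gives the time, the measured TCP pose, the force, the opening and the grip force at its end, in the units of the state.
- bot.observe(): the state, without advancing time (a new reading comes with each control period).
- bot.grab_frame(name): name is "scene" or "top" or "wrist"; returns a dict with "pixels" (384x512x3 uint8, red, green, blue), "fovy" (degrees; the focal length in pixels is half the picture's height over the tangent of half this angle, whatever the lens; pixels are square), "cx", "cy" (the principal point, pixels), "k1" (the pictures are not rectified: a ray, as slopes to the right and down, at radius r is drawn at 1 + k1 r^2 times it, then the intrinsics apply), "rvec" (rotation vector, rad) and "tvec" (3), from world to camera coordinates, as OpenCV has them; the wrist camera has in their place "mount" (4x4, takes a point from camera to tool coordinates, whose origin is the TCP and whose axes are the flange's). Camera axes: x right, y down, z forward; pixel columns grow to the right and rows downward; lengths in m; the calibration is good to about 2 mm. A picture is of the moment at which its call begins: read the wrist's pose just before it. There is no depth.
- bot.job_done(): hands the job in; it is judged then, once.
The state is a dict: "clock": time; "qpos": joint angles; "qd": joint speeds; "joint_efforts": joint torques, N m; "position": TCP position; "tool_rot": TCP orientation; "force": force on the tool from outside, world axes, zero at the start; "moment": the same for the moment, N m; "grip_width": finger opening in m; "finger_force": force on a finger pad.
Only numpy, scipy, OpenCV 4.12 (cv2) and the standard library are available. Lean on these libraries where they do the work, as an engineer would, in place of code of your own. Each camera call takes 0.05 s, during which the arm holds its last target. There are 200 camera calls.

## Working session

There is one attempt and no reset: what is moved stays moved. The work goes in short steps, Python scripts to look and compute and a tool call to move; the robot and the scene stay as the last step left them, time stands still between calls to the robot, and variables do not carry over. Pictures are saved under pics/ and viewed, at most 14 in all, crops included, and the job is handed in when it is done.

Besides the shell and the picture viewer there is one more tool, called after "Request:" as name(argument=value, ...), one argument or row to a line, values as JSON. jog_arm: Moves the arm, as the interface text tells. Shifts and turns lie within -1 to 1; 1 stands for 30 mm of shift or 0.08 rad of turn. Its arguments: {"type":"object","properties":{"motion":{"type":"array","items":{"type":"array","items":{"type":"number"}}},"newtons":{"type":"number"}},"required":["motion"]}

```bash
ls; mkdir -p pics; cat > h.py <<'E'
import numpy as np, cv2, sys
from scipy.spatial.transform import Rotation as R
from workcell import bot
def frame(name):
    s=bot.observe(); f=bot.grab_frame(name); f['s']=s
    h=f['pixels'].shape[0]; f['f']=h/2/np.tan(np.radians(f['fovy'])/2)
    if 'mount' in f:
        T=np.eye(4); T[:3,:3]=R.from_euler('xyz',s['tool_rot']).as_matrix(); T[:3,3]=s['position']
        C=T@np.array(f['mount']); f['Rc'],f['o']=C[:3,:3],C[:3,3]
    else:
        Rm=cv2.Rodrigues(np.array(f['rvec'],float))[0]; f['Rc']=Rm.T; f['o']=-Rm.T@np.array(f['tvec'],float).ravel()
    f['img']=cv2.cvtColor(f['pixels'],cv2.COLOR_RGB2BGR); return f
def ray(f,u,v):
    d=np.array([(u-f['cx'])/f['f'],(v-f['cy'])/f['f']]); x=d.copy()
    for _ in range(20): x=d/(1+f['k1']*(x@x))
    return f['Rc']@np.array([x[0],x[1],1.])
def plane(f,u,v,z):
    d=ray(f,u,v); return f['o']+d*(z-f['o'][2])/d[2]
def proj(f,p):
    c=f['Rc'].T@(np.array(p,float)-f['o']); x=c[:2]/c[2]; x=x*(1+f['k1']*(x@x))
    return x*f['f']+[f['cx'],f['cy']]
def tri(fa,pa,fb,pb):
    a=ray(fa,*pa);b=ray(fb,*pb);a/=np.linalg.norm(a);b/=np.linalg.norm(b)
    t=np.linalg.lstsq(np.c_[a,-b],fb['o']-fa['o'],rcond=None)[0]
    A=fa['o']+a*t[0];B=fb['o']+b*t[1];return (A+B)/2,np.linalg.norm(A-B)
def save(f,n,scale=1.5): cv2.imwrite(f'pics/{n}.png',cv2.resize(f['img'],None,fx=scale,fy=scale))
E
python3 - <<'E'
from h import *
import pickle
np.set_printoptions(precision=4,suppress=True)
print(bot.observe())
F={}
for n in('scene','top','wrist'):
    f=frame(n); F[n]=f; save(f,n+'0'); print(n,f['o'],f['f'],f['k1'],f['cx'],f['cy'],f['Rc'][:,2])
pickle.dump(F,open('f0.pkl','wb'))
E
```

```text
pics
{'clock': 0.0, 'qpos': array([-1.3182,  0.522 , -0.0364,  1.6   ,  0.0212,  1.0211, -0.1128]), 'qd': array([ 0.0008,  0.0002, -0.0016,  0.0003, -0.001 ,  0.0001, -0.0004]), 'joint_efforts': array([  0.0006, -92.7097,   1.9802, -36.992 ,   0.0179,   0.0082,
        -0.    ]), 'position': array([0.1982, 0.5924, 0.2307]), 'tool_rot': array([-3.1405,  0.0001,  2.8188]), 'force': array([-0.3037, -0.1101, -0.0614]), 'moment': array([-0.0201, -0.0216,  0.001 ]), 'finger_force': 0.0, 'grip_width': 0.08489407691299294}
scene [ 1.2598 -0.1053  1.2354] 409.42973412112286 -0.11591360878299257 263.51174079334953 187.80098067818392 [-0.5573  0.0871 -0.8257]
top [ 0.3307 -0.0112  1.6109] 456.99899219333804 -0.1753451269637152 260.4389474504092 191.33417146952618 [ 0.1049  0.0163 -0.9943]
wrist [0.1312 0.6144 0.3726] 309.3939899359998 0.014816662672711011 256.1741225397195 192.51733774453774 [ 0.2592 -0.0875 -0.9618]
```

View pics/top0.png

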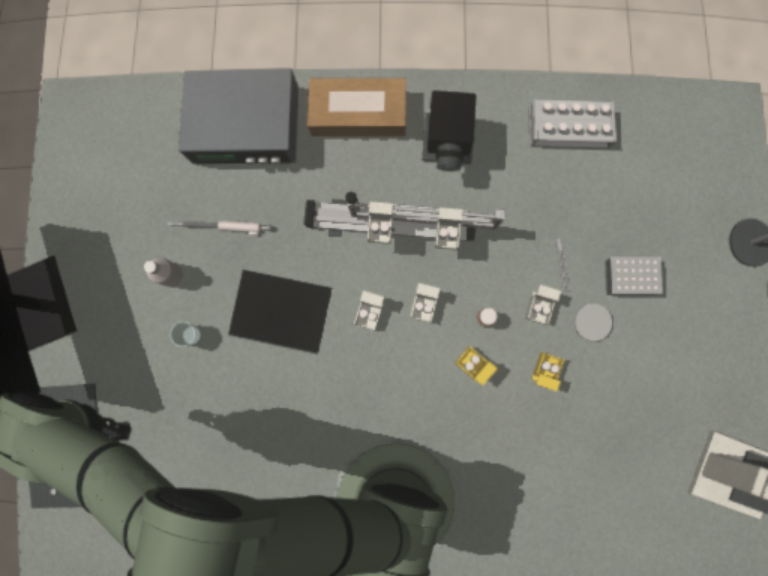

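View pics/scene0.png

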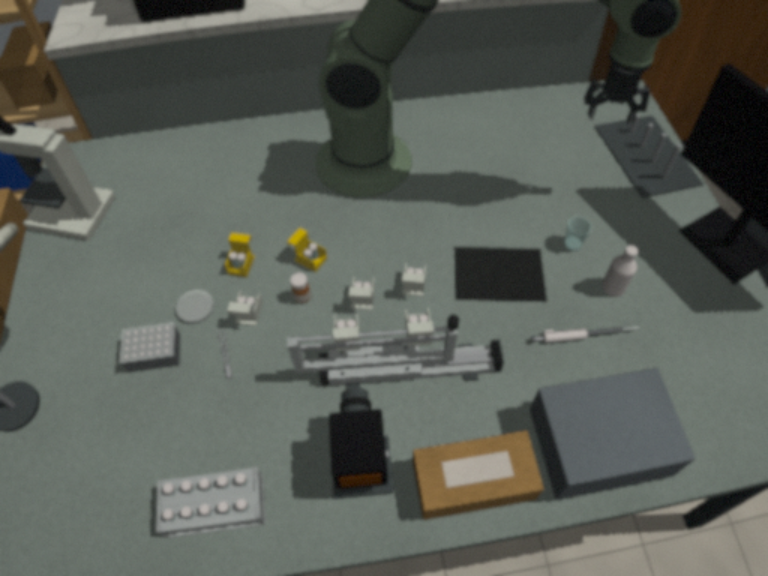

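```bash
python3 - <<'E'
import pickle,cv2
F=pickle.load(open('f0.pkl','rb'))
im=F['top']['img'][122:262,200:390]
cv2.imwrite('pics/topc.png',cv2.resize(im,None,fx=4.2,fy=4.2,interpolation=cv2.INTER_CUBIC))
E
```

```text
(no output)
```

View pics/topc.png

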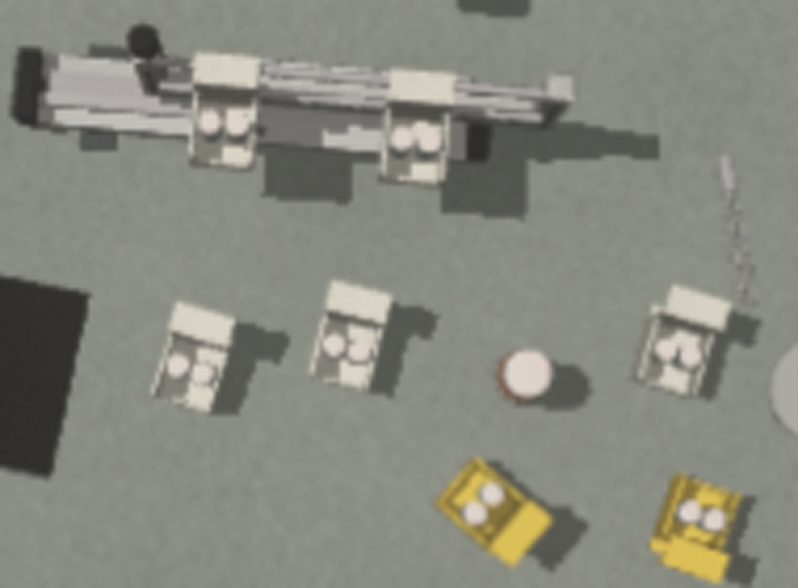

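```bash
cat > m0.py <<'E'
from h import *
import pickle
np.set_printoptions(precision=4,suppress=True)
F=pickle.load(open('f0.pkl','rb')); f=F['top']
P=lambda c,z: plane(f,199.5+c[0]/4.2+.1,121.5+c[1]/4.2+.1,z)
L={'A':[(178,301),(237,318),(227,346),(168,330)],'B':[(332,281),(394,297),(386,326),(325,311)],'C':[(672,285),(734,300),(724,329),(666,313)],
'F1':[(195,53),(258,58),(257,86),(193,82)],'F2':[(391,70),(454,74),(452,103),(388,98)]}
for k,q in L.items():
    w=np.array([P(c,.169 if k[0]=='F' else .074) for c in q])
    c=w.mean(0); y=(w[0]+w[3]-w[1]-w[2])[:2]; yaw=np.arctan2(y[1],y[0])-np.pi/2
    o=c[:2]-.038*np.array([np.cos(yaw),np.sin(yaw)])
    print(k,'lip',c[:2],'yaw',yaw,'origin',o,'size',np.linalg.norm(y)/2, np.linalg.norm((w[0]+w[1]-w[2]-w[3])[:2])/2)
k=P((143,37),.161+.049);p=P((560,84),.166);print('knob',k,'post',p, 'endpost->knob yaw', np.arctan2(-(k-p)[0],(k-p)[1]), np.linalg.norm((k-p)[:2]))
m=np.array([plane(f,u/1.5-.2,v/1.5-.2,.003) for u,v in [(245,271),(331,289),(318,352),(229,334)]])
y=(m[0]+m[3]-m[1]-m[2])[:2]
print('mat',m[:,:2],m.mean(0),np.arctan2(-y[0],y[1]))
for n,c,z in [('jar',(527,372),.075)]: print(n,P(c,z))
E
python3 m0.py
```

```text
A lip [0.4675 0.0565] yaw -0.26356390474199665 origin [0.4308 0.0664] size 0.04938478265708005 0.024354763252158743
B lip [ 0.4849 -0.0695] yaw -0.23900255696006 origin [ 0.448  -0.0605] size 0.05101221776219594 0.02462872799390929
C lip [ 0.4849 -0.3451] yaw -0.242641302479375 origin [ 0.448 -0.336] size 0.05067842630882886 0.02424339851427201
F1 lip [0.6547 0.0373] yaw -0.06553608686184398 origin [0.6168 0.0397] size 0.04887685148202636 0.02238495561917733
F2 lip [ 0.6432 -0.1127] yaw -0.0612519023511926 origin [ 0.6052 -0.1103] size 0.0487832106902681 0.022399087752048907
knob [0.6702 0.0981 0.21  ] post [ 0.6469 -0.2198  0.166 ] endpost->knob yaw -0.0732511546518974 0.31883456665762683
mat [[0.5364 0.3649]
 [0.495  0.157 ]
 [0.3461 0.1849]
 [0.3852 0.3989]] [0.4407 0.2764 0.003 ] -0.1885538004982771
jar [ 0.4309 -0.2045  0.075 ]
```

```bash
cat >> h.py <<'E'
def st():
    s=bot.observe(); al=(s['tool_rot'][2]-np.pi+np.pi)%(2*np.pi)-np.pi
    return s,np.array(s['position']),al
def go(p,alpha=None):
    "units (30mm / .08rad) from here to TCP p with tray-yaw alpha, tool axes after turning"
    s,q,al=st(); alpha=al if alpha is None else alpha
    d=np.array(p)-q; c,sn=np.cos(alpha),np.sin(alpha)
    u=np.array([-(c*d[0]+sn*d[1]),-sn*d[0]+c*d[1],-d[2]])/.03
    print('clk %.2f pos %s al %.3f w %.4f F %s ff %.1f'%(s['clock'],np.round(q,4),al,s['grip_width'],np.round(s['force'],1),s['finger_force']),'| turn %.2f shift %s'%(-(alpha-al)/.08,np.round(u,2)))
E
sed -i 's/al=(s\[.tool_rot.\]\[2\]-np.pi+np.pi)/al=s["tool_rot"][2]/' h.py
python3 - <<'E'
from h import *
s,q,al=st(); print(((al)%(2*np.pi)))
E
```

```text
5.960349184101597
```

Request:
jog_arm(
  motion=[
    [0, 0, -0.75, -0.78, 1],
    [0, 0, -0.75, -0.78, 1],
    [0, 0, -0.75, -0.78, 1],
    [0, 0, -0.75, -0.78, 1],
  ],
)

```text
clock: 0.55
position: [0.1983, 0.5925, 0.322]
tool_rot: [-3.141, 0.0, 3.071]
force: [0.5, 0.4, 0.5]
grip_width: 0.0855
finger_force: 0.0
```

Request:
jog_arm(
  motion=[
    [-0.99, -0.9, 0, 0, 1],
    [-0.99, -0.9, 0, 0, 1],
    [-0.99, -0.9, 0, 0, 1],
    [-0.99, -0.9, 0, 0, 1],
    [-0.99, -0.9, 0, 0, 1],
    [-0.99, -0.9, 0, 0, 1],
    [-0.99, -0.9, 0, 0, 1],
    [-0.99, -0.9, 0, 0, 1],
    [-0.99, -0.9, 0, 0, 1],
    [-0.99, -0.9, 0, 0, 1],
    [-0.99, -0.9, 0, 0, 1],
  ],
)

```text
clock: 1.65
position: [0.5033, 0.2712, 0.3213]
tool_rot: [-3.142, -0.0, 3.068]
force: [-0.3, 0.6, 0.3]
grip_width: 0.0851
finger_force: 0.0
```

Request:
jog_arm(
  motion=[
    [-0.99, -0.9, 0, 0, 1],
    [-0.99, -0.9, 0, 0, 1],
    [-0.99, -0.9, 0, 0, 1],
    [-0.99, -0.9, 0, 0, 1],
    [-0.3, -0.9, 0, 0, 1],
    [0, 0, 0, 0, 0.6],
  ],
)

```text
clock: 2.25
position: [0.621, 0.1238, 0.3208]
tool_rot: [-3.139, -0.0, 3.063]
force: [0.2, -0.8, 0.1]
grip_width: 0.0731
finger_force: 0.0
```

```bash
python3 - <<'E'
from h import *
import pickle
go([.670,.098,.3],-.073)
f=frame('wrist'); save(f,'w1'); pickle.dump(f,open('w1.pkl','wb'))
E
```

```text
clk 2.25 pos [0.621  0.1238 0.3208] al -0.079 w 0.0731 F [ 0.2 -0.8  0.1] ff 0.0 | turn -0.07 shift [-1.69 -0.74  0.69]
```

View pics/w1.png

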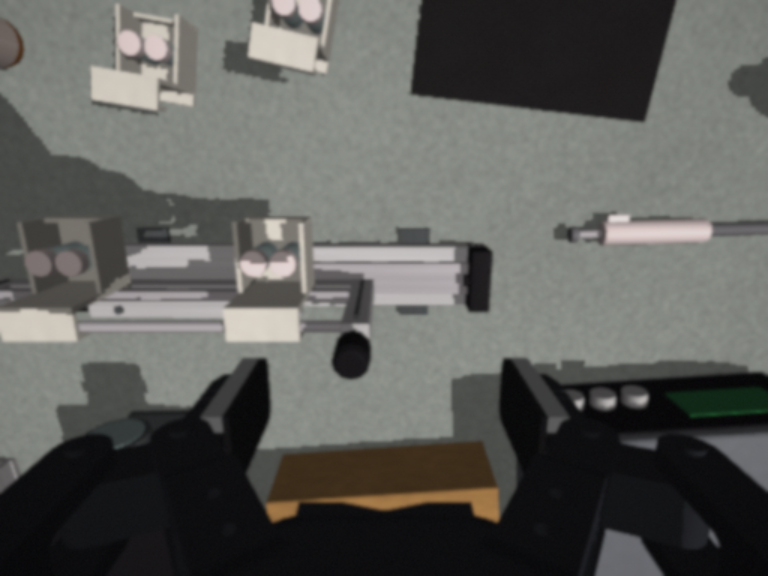

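```bash
python3 - <<'E'
from h import *
import pickle
np.set_printoptions(precision=4,suppress=True)
f=pickle.load(open('w1.pkl','rb')); P=lambda u,v,z: plane(f,u/1.5-.2,v/1.5-.2,z)
print('knob top',P(351,361,.210),'bar pts',P(110,327,.161),P(330,327,.161))
for q in ([(226,307),(300,308),(301,341),(224,341)],[(0,312),(78,310),(78,341),(4,342)]):
    w=np.array([P(*c,.169) for c in q]); print(w[:,:2],w.mean(0))
E
```

```text
knob top [0.6648 0.1    0.21  ] bar pts [ 0.6485 -0.0686  0.161 ] [0.6604 0.0824 0.161 ]
[[0.638  0.0163]
 [0.6425 0.0652]
 [0.666  0.0629]
 [0.6619 0.0108]] [0.6521 0.0388 0.169 ]
[[ 0.6298 -0.1326]
 [ 0.6325 -0.0814]
 [ 0.6541 -0.0871]
 [ 0.6509 -0.1363]] [ 0.6418 -0.1094  0.169 ]
```

```bash
python3 - <<'E'
from h import *
go([.666,.099,.183],-.075)
E
```

```text
clk 2.30 pos [0.6203 0.1264 0.3209] al -0.076 w 0.0663 F [ 0.1  0.8 -0.2] ff 0.0 | turn -0.02 shift [-1.59 -0.8   4.6 ]
```

Request:
jog_arm(
  motion=[
    [-0.8, -0.4, 0.6, 0, 0.6],
    [-0.79, -0.4, 1, 0, 0.6],
    [0, 0, 1, 0, 0.6],
    [0, 0, 1, 0, 0.6],
    [0, 0, 1, 0, 0.6],
    [0, 0, 0, 0, 0.6],
    [0, 0, 0, 0, 0.1],
    [0, 0, 0, 0, 0.1],
    [0, 0, 0, 0, 0.1],
  ],
  newtons=40,
)

```text
clock: 3.2
position: [0.6664, 0.1015, 0.1854]
tool_rot: [3.141, 0.002, 3.068]
force: [-2.7, -0.6, 9.3]
grip_width: 0.0225
finger_force: 39.5
```

Request:
jog_arm(
  motion=[
    [0, 0, 0, 0, 0.1],
    [0, 0.8, 0, 0, 0.1],
    [0, 0.8, 0, 0, 0.1],
  ],
)

```text
clock: 3.5
position: [0.6701, 0.1481, 0.1854]
tool_rot: [-3.141, 0.002, 3.066]
force: [1.4, -4.6, 5.8]
grip_width: 0.0225
finger_force: 39.9
```

Request:
jog_arm(
  motion=[
    [0, 0.8, 0, 0, 0.1],
    [0, 0.8, 0, 0, 0.1],
    [0, 0.8, 0, 0, 0.1],
    [0, 0.8, 0, 0, 0.1],
    [0, 0.4, 0, 0, 0.1],
    [0, 0.2, 0, 0, 0.1],
    [0, 0, 0, 0, 0.1],
  ],
)

```text
clock: 4.2
position: [0.6789, 0.259, 0.1853]
tool_rot: [-3.137, 0.002, 3.066]
force: [-3.4, -18.8, 11.4]
grip_width: 0.022
finger_force: 41.7
```

Request:
jog_arm(
  motion=[
    [0, -0.1, 0, 0, 0.5],
    [0, 0, 0, 0, 0.5],
    [0, 0, -1, 0, 0.6],
    [0.5, 0, -1, 0, 0.7],
    [1, -1, -1, 0, 0.7],
    [1, -1, 0, 0, 0.7],
    [0.5, 0, 0, 0, 0.7],
    [0, 0, 0, 0, 0.7],
  ],
)

```text
clock: 5.0
position: [0.5831, 0.2079, 0.2738]
tool_rot: [3.14, 0.001, 3.069]
force: [0.2, 0.3, 0.9]
grip_width: 0.0597
finger_force: 0.0
```

```bash
cat >> h.py <<'E'
def lips(f,zs,thr=185,dbg=False):
    "bright cream rectangles: for each z, project contour onto plane z, keep ~50x22 mm; prints lip centre, yaw"
    hsv=cv2.cvtColor(f['img'],cv2.COLOR_BGR2HSV)
    m=((hsv[...,2]>thr)&(hsv[...,1]<70)).astype(np.uint8)
    m=cv2.morphologyEx(m,cv2.MORPH_OPEN,np.ones((3,3)))
    for c in cv2.findContours(m,cv2.RETR_EXTERNAL,cv2.CHAIN_APPROX_NONE)[0]:
        if len(c)<30: continue
        for z in zs:
            w=np.array([plane(f,*p[0],z)[:2] for p in c],np.float32)*1000
            (cx,cy),(a,b),an=cv2.minAreaRect(w); lo,hi=sorted((a,b))
            if 40<hi<62 and 14<lo<32:
                q=cv2.boxPoints(((cx,cy),(a,b),an)); e=max((q[1]-q[0],q[2]-q[1]),key=np.linalg.norm)
                if e[1]<0:e=-e
                print('z%.3f lip (%.1f,%.1f) %.0fx%.0f yaw %.3f px %s'%(z,cx,cy,hi,lo,np.arctan2(-e[0],e[1]),c.mean((0,1)).round()))
E
python3 - <<'E'
from h import *
import pickle
f=pickle.load(open('w1.pkl','rb')); 
for t in (170,185,200):print(t);lips(f,[.169,.074],t)
print('now');go([.6336,.1986,.104],-.077)
f=frame('wrist');pickle.dump(f,open('w2.pkl','wb'));lips(f,[.169,.074]);save(f,'w2')
E
```

```text
170
z0.169 lip (640.8,-111.8) 50x22 yaw -0.080 px [ 24. 218.]
z0.074 lip (635.0,19.4) 52x18 yaw 0.021 px [176. 179.]
z0.169 lip (498.8,-16.5) 42x23 yaw -0.231 px [86. 56.]
z0.074 lip (482.0,-63.6) 56x30 yaw -0.231 px [86. 56.]
z0.169 lip (486.8,79.2) 45x18 yaw -0.285 px [191.  32.]
z0.074 lip (466.1,62.9) 60x24 yaw -0.285 px [191.  32.]
185
z0.169 lip (640.8,-111.8) 49x20 yaw -0.080 px [ 24. 217.]
z0.074 lip (635.0,21.6) 47x18 yaw 0.021 px [179. 178.]
z0.169 lip (499.2,-16.6) 42x22 yaw -0.205 px [85. 56.]
z0.074 lip (482.6,-63.8) 56x29 yaw -0.205 px [85. 56.]
z0.169 lip (487.1,79.3) 44x18 yaw -0.289 px [191.  32.]
z0.074 lip (466.5,63.1) 59x23 yaw -0.289 px [191.  32.]
200
z0.169 lip (652.5,37.4) 48x20 yaw -0.078 px [174. 216.]
z0.169 lip (640.8,-112.0) 48x20 yaw -0.080 px [ 24. 217.]
z0.169 lip (498.8,-16.5) 40x21 yaw -0.231 px [85. 57.]
z0.074 lip (482.1,-63.7) 53x27 yaw -0.231 px [85. 57.]
z0.074 lip (465.3,58.3) 48x22 yaw -0.297 px [188.  31.]
now
clk 5.00 pos [0.5831 0.2079 0.2738] al -0.073 w 0.0597 F [0.2 0.3 0.9] ff 0.0 | turn 0.05 shift [-1.7  -0.18  5.66]
z0.169 lip (664.7,197.5) 50x23 yaw -0.073 px [251. 280.]
z0.169 lip (652.8,47.5) 50x22 yaw -0.078 px [ 83. 278.]
z0.074 lip (658.3,197.1) 47x21 yaw -0.073 px [252. 232.]
z0.074 lip (625.6,97.3) 59x15 yaw -0.073 px [164. 211.]
z0.169 lip (589.2,319.0) 61x16 yaw -0.072 px [388. 193.]
```

View pics/w2.png

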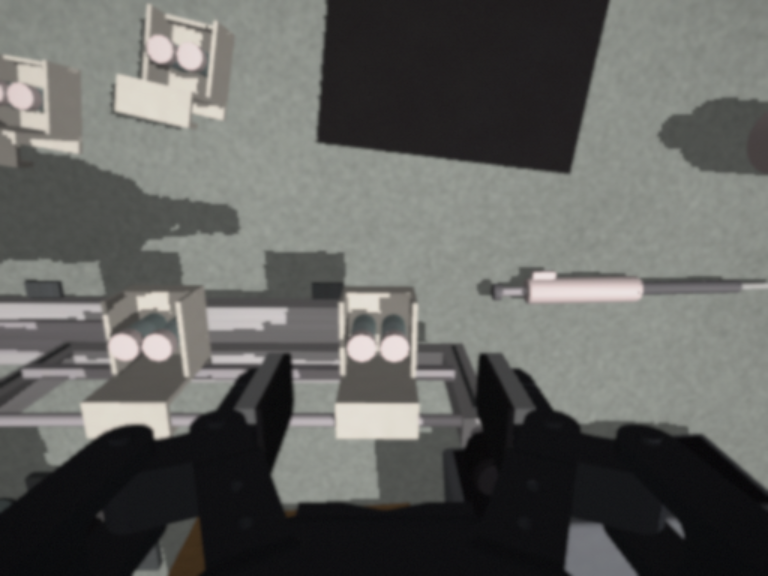

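Request:
jog_arm(
  motion=[
    [-0.83, -0.07, 0.5, 0.05, 0.72],
    [-0.82, -0.07, 0.6, 0, 0.72],
    [0, 0, 1, 0, 0.72],
    [0, 0, 1, 0, 0.72],
    [0, 0, 0.8, 0, 0.72],
    [0, 0, 0.8, 0, 0.72],
    [0, 0, 0.5, 0, 0.72],
    [0, 0, 0.46, 0, 0.72],
    [0, 0, 0, 0, 0.72],
    [0, 0, 0, 0, 0.5],
    [0, 0, 0, 0, 0.5],
    [0, 0, 0, 0, 0.5],
  ],
  newtons=20,
)

```text
clock: 6.25
position: [0.6338, 0.1998, 0.1032]
tool_rot: [3.141, 0.001, 3.064]
force: [-0.8, 0.2, 0.7]
grip_width: 0.0499
finger_force: 25.6
```

Request:
jog_arm(
  motion=[
    [0.06, 0, -0.06, 0, 0.4],
    [0.06, 0, -0.06, 0, 0.4],
    [0.055, 0, -0.065, 0, 0.4],
    [0.055, 0, -0.065, 0, 0.4],
    [0.045, 0, -0.07, 0, 0.4],
    [0.045, 0, -0.07, 0, 0.4],
    [0.04, 0, -0.073, 0, 0.4],
    [0.04, 0, -0.073, 0, 0.4],
    [0.06, 0, -0.15, 0, 0.4],
    [0, 0, 0, 0, 0.4],
  ],
  newtons=20,
)

```text
clock: 7.25
position: [0.6206, 0.2008, 0.1241]
tool_rot: [3.141, 0.002, 3.064]
force: [3.9, 0.4, -1.6]
grip_width: 0.0497
finger_force: 25.9
```

```bash
python3 - <<'E'
from h import *
go([.6338,.1998,.1032],-.077)
f=frame('wrist');save(f,'w3')
E
```

```text
clk 7.25 pos [0.6206 0.2008 0.1241] al -0.077 w 0.0497 F [ 3.9  0.4 -1.6] ff 25.9 | turn -0.01 shift [-0.44  0.    0.7 ]
```

View pics/w3.png

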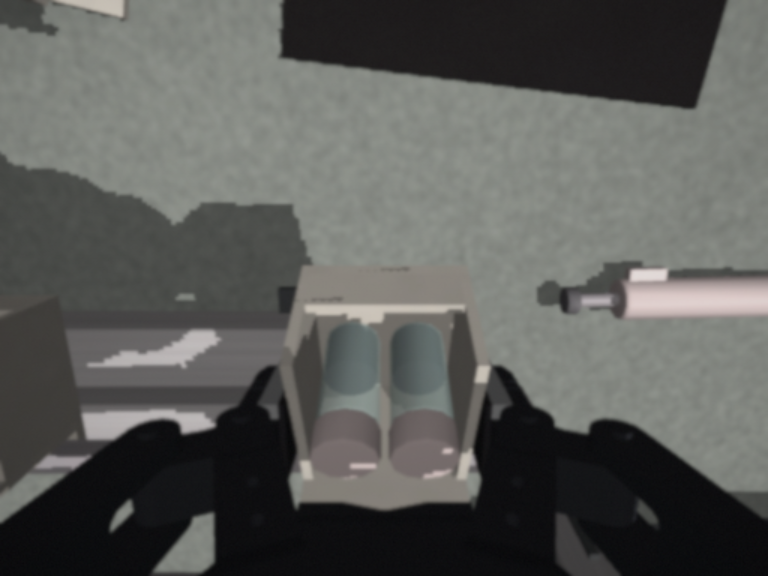

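Request:
jog_arm(
  motion=[
    [-0.12, 0, -0.22, 0, 0.4],
    [-0.12, 0, -0.22, 0, 0.4],
    [-0.12, 0, -0.22, 0, 0.4],
    [-0.05, 0, -0.3, 0, 0.4],
    [0.3, 0, -0.5, 0, 0.4],
    [0.7, 0, -0.5, 0.7, 0.4],
    [1, 0, 0, 0.7, 0.4],
    [1, 0, 0, 0, 0.4],
  ],
)

```text
clock: 8.1
position: [0.5416, 0.2116, 0.183]
tool_rot: [3.141, 0.001, 2.95]
force: [0.1, 0.4, -1.9]
grip_width: 0.0494
finger_force: 25.9
```

```bash
python3 - <<'E'
from h import *
m=np.array([.4407,.2764]);R2=lambda a:np.array([[np.cos(a),-np.sin(a)],[np.sin(a),np.cos(a)]])
for yy in (.048,-.048):
    t=m+R2(-.188)@[0.007,yy]; print(t); go([*t,.012],-.188)
E
```

```text
[0.4565476  0.32224598]
clk 8.10 pos [0.5416 0.2116 0.183 ] al -0.192 w 0.0494 F [ 0.1  0.4 -1.9] ff 25.9 | turn -0.05 shift [3.47 3.09 5.7 ]
[0.43860572 0.2279375 ]
clk 8.10 pos [0.5416 0.2116 0.183 ] al -0.192 w 0.0494 F [ 0.1  0.4 -1.9] ff 25.9 | turn -0.05 shift [ 3.47 -0.11  5.7 ]
```

Request:
jog_arm(
  motion=[
    [0.9, 0.8, 0.4, 0, 0.4],
    [0.9, 0.8, 0.8, 0, 0.4],
    [0.9, 0.8, 1, 0, 0.4],
    [0.77, 0.69, 1, 0, 0.4],
    [0, 0, 1, 0, 0.4],
    [0, 0, 0.6, 0, 0.4],
    [0, 0, 0.3, 0, 0.4],
    [0, 0, 0.15, 0, 0.4],
    [0, 0, 0.15, 0, 0.4],
    [0, 0, 0.15, 0, 0.4],
    [0, 0, 0.08, 0, 0.4],
    [0, 0, 0, 0, 0.4],
  ],
)

```text
clock: 9.3
position: [0.4572, 0.3227, 0.0147]
tool_rot: [3.141, -0.001, 2.953]
force: [-11.1, -1.5, 19.9]
grip_width: 0.0498
finger_force: 31.8
```

Request:
jog_arm(
  motion=[
    [0, 0, 0, 0, 0.72],
    [0, 0, 0, 0, 0.72],
    [0, 0, -0.7, 0, 0.72],
    [0, 0, -1, 0, 0.72],
    [0, 0, -1, 0, 0.72],
    [0, -0.5, -1, 0, 0.72],
    [0, -1, -1, 0, 0.72],
    [0, -1, -0.8, 0, 0.72],
  ],
)

```text
clock: 10.1
position: [0.4442, 0.248, 0.1799]
tool_rot: [3.14, 0.001, 2.953]
force: [0.3, -0.3, -0.1]
grip_width: 0.0614
finger_force: 0.0
```

```bash
python3 - <<'E'
from h import *
f=frame('wrist');save(f,'w4');lips(f,[.077])
go([.6199,.050,.104],-.077)
E
```

```text
z0.077 lip (466.8,60.0) 52x23 yaw -0.231 px [ 50. 258.]
z0.077 lip (476.9,318.3) 50x23 yaw -0.188 px [346. 215.]
z0.077 lip (445.2,372.2) 55x28 yaw 1.190 px [411. 167.]
z0.077 lip (434.2,330.1) 44x19 yaw 1.383 px [360. 163.]
z0.077 lip (336.4,217.0) 45x23 yaw 0.012 px [190.  64.]
clk 10.15 pos [0.4448 0.2434 0.1828] al -0.193 w 0.0612 F [ 5.9 -4.8  6.2] ff 0.0 | turn -1.46 shift [-6.31 -5.98  2.63]
```

View pics/w4.png

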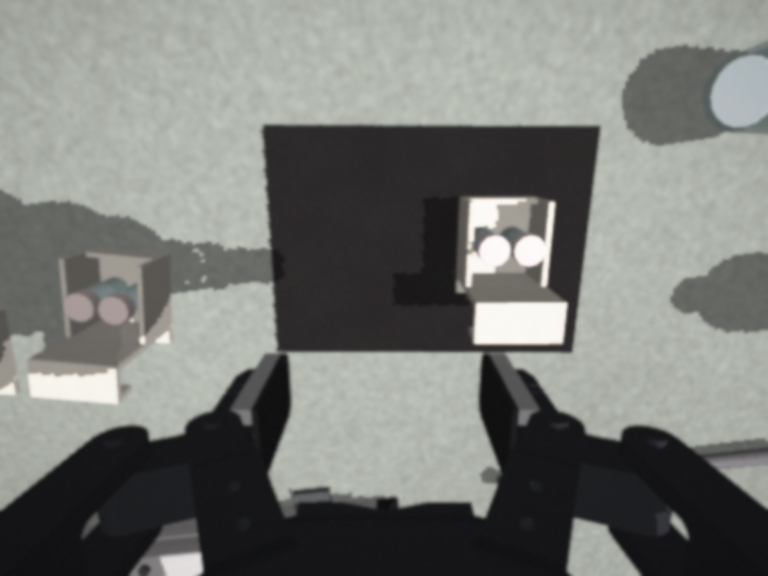

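Request:
jog_arm(
  motion=[
    [0, 0, -0.6, -0.73, 0.72],
    [0, 0, -0.4, -0.73, 0.72],
    [-0.9, -0.86, 0, 0, 0.72],
    [-0.9, -0.86, 0, 0, 0.72],
    [-0.9, -0.86, 0, 0, 0.72],
    [-0.9, -0.86, 0, 0, 0.72],
    [-0.9, -0.86, 0, 0, 0.72],
    [-0.9, -0.84, 0, 0, 0.72],
    [-0.5, -0.84, 0, 0, 0.72],
    [0, 0, 0, 0, 0.72],
  ],
)

```text
clock: 11.15
position: [0.609, 0.0523, 0.2082]
tool_rot: [-3.14, 0.001, 3.064]
force: [-0.2, 0.7, 0.4]
grip_width: 0.0612
finger_force: 0.0
```

```bash
python3 - <<'E'
from h import *
go([.6199,.050,.104],-.077)
f=frame('wrist');lips(f,[.169])
E
```

```text
clk 11.15 pos [0.609  0.0523 0.2082] al -0.078 w 0.0612 F [-0.2  0.7  0.4] ff 0.0 | turn -0.01 shift [-0.37 -0.05  3.47]
z0.169 lip (653.0,47.6) 50x23 yaw -0.076 px [254. 284.]
```

Confirmed F2 hasn't moved; descend, grip, and swing out.

Request:
jog_arm(
  motion=[
    [-0.37, -0.05, 0.5, 0, 0.72],
    [0, 0, 0.8, 0, 0.72],
    [0, 0, 0.8, 0, 0.72],
    [0, 0, 0.8, 0, 0.72],
    [0, 0, 0.57, 0, 0.72],
    [0, 0, 0, 0, 0.72],
    [0, 0, 0, 0, 0.5],
    [0, 0, 0, 0, 0.5],
    [0, 0, 0, 0, 0.4],
  ],
  newtons=20,
)

```text
clock: 12.1
position: [0.6183, 0.0549, 0.1046]
tool_rot: [3.141, -0.0, 3.069]
force: [-6.7, 0.8, 3.2]
grip_width: 0.0492
finger_force: 26.4
```

Request:
jog_arm(
  motion=[
    [0.06, 0, -0.06, 0, 0.4],
    [0.06, 0, -0.06, 0, 0.4],
    [0.055, 0, -0.065, 0, 0.4],
    [0.055, 0, -0.065, 0, 0.4],
    [0.045, 0, -0.07, 0, 0.4],
    [0.045, 0, -0.07, 0, 0.4],
    [0.04, 0, -0.073, 0, 0.4],
    [0.04, 0, -0.073, 0, 0.4],
    [0.06, 0, -0.15, 0, 0.4],
    [0, 0, 0, 0, 0.4],
  ],
)

```text
clock: 13.1
position: [0.606, 0.0556, 0.1257]
tool_rot: [3.141, 0.004, 3.069]
force: [4.3, 0.5, -0.9]
grip_width: 0.0498
finger_force: 23.0
```

Request:
jog_arm(
  motion=[
    [-0.12, 0, -0.22, 0, 0.4],
    [-0.12, 0, -0.22, 0, 0.4],
    [-0.12, 0, -0.22, 0, 0.4],
    [-0.05, 0, -0.3, 0, 0.4],
    [0.3, 0, -0.5, 0, 0.4],
    [0.7, 0, -0.5, 0.7, 0.4],
    [1, 0, 0, 0.7, 0.4],
    [1, 0.5, 0, 0, 0.4],
  ],
)

```text
clock: 13.9
position: [0.5298, 0.0793, 0.1841]
tool_rot: [-3.141, 0.001, 2.952]
force: [0.9, 1.6, -2.2]
grip_width: 0.05
finger_force: 22.9
```

```bash
python3 - <<'E'
from h import *
go([.4386,.2279,.014],-.188)
E
```

```text
clk 13.90 pos [0.5298 0.0793 0.1841] al -0.190 w 0.0500 F [ 0.9  1.6 -2.2] ff 22.9 | turn -0.02 shift [3.91 4.3  5.67]
```

Request:
jog_arm(
  motion=[
    [0.78, 0.86, 0, 0, 0.4],
    [0.78, 0.86, 0, 0, 0.4],
    [0.78, 0.86, 0.5, 0, 0.4],
    [0.78, 0.86, 1, 0, 0.4],
    [0.79, 0.86, 1, 0, 0.4],
    [0, 0, 1, 0, 0.4],
    [0, 0, 1, 0, 0.4],
    [0, 0, 0.5, 0, 0.4],
    [0, 0, 0.25, 0, 0.4],
    [0, 0, 0.15, 0, 0.4],
    [0, 0, 0.15, 0, 0.4],
    [0, 0, 0.1, 0, 0.4],
  ],
)

```text
clock: 15.1
position: [0.4377, 0.2296, 0.0147]
tool_rot: [-3.141, -0.002, 2.958]
force: [-15.0, -0.7, 26.2]
grip_width: 0.0497
finger_force: 29.2
```

Request:
jog_arm(
  motion=[
    [0, 0, 0, 0, 0.4],
    [0, 0, 0, 0, 0.72],
    [0, 0, 0, 0, 0.72],
    [0, 0, -0.7, 0, 0.72],
    [0, 0, -1, 0, 0.72],
    [0, 0, -1, 0, 0.72],
    [0, -0.5, -1, 0, 0.72],
    [0, -1, -0.8, 0, 0.72],
    [0, -1, -0.6, 0, 0.72],
    [0, -1, 0, 0, 0.72],
    [0, 0, 0, 0, 0.72],
  ],
)

```text
clock: 16.2
position: [0.4195, 0.1229, 0.1677]
tool_rot: [3.141, 0.001, 2.953]
force: [-0.6, 1.4, -1.2]
grip_width: 0.0615
finger_force: 0.0
```

```bash
python3 - <<'E'
from h import *
f=frame('wrist');save(f,'w5');lips(f,[.077,.074])
go([.43,.066,.1],-.25)
E
```

```text
z0.077 lip (462.9,224.4) 49x24 yaw -0.182 px [391. 225.]
z0.074 lip (464.4,225.5) 50x25 yaw -0.182 px [391. 225.]
z0.077 lip (417.8,232.0) 43x17 yaw 1.392 px [402. 171.]
z0.074 lip (418.7,233.2) 43x17 yaw 1.392 px [402. 171.]
clk 16.25 pos [0.4199 0.1249 0.1674] al -0.187 w 0.0610 F [-0.3  1.2 -0.3] ff 0.0 | turn 0.79 shift [-0.81 -1.82  2.25]
```

View pics/w5.png

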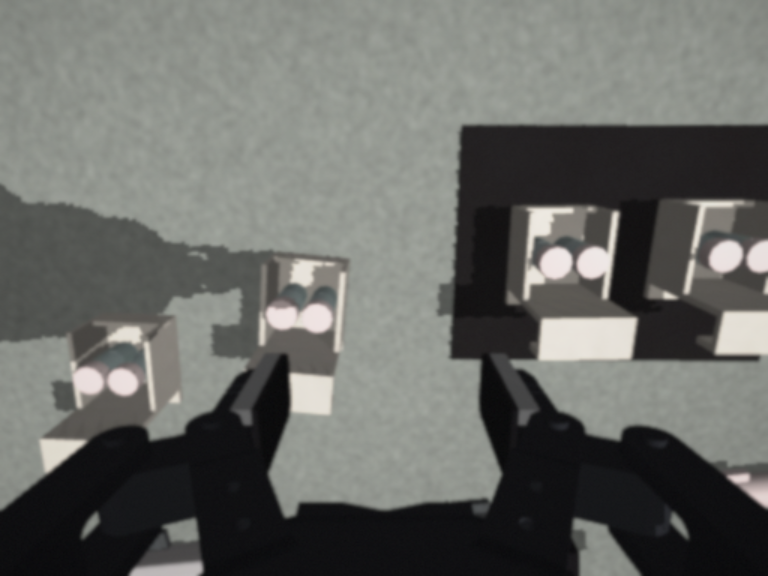

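Request:
jog_arm(
  motion=[
    [0, -0.6, -0.5, 0.4, 0.72],
    [0, -0.6, -0.5, 0.4, 0.72],
    [0, -0.6, 0, 0, 0.72],
    [0.6, 0, 0, 0, 0.72],
    [0, 0, 0, 0, 0.72],
  ],
)

```text
clock: 16.75
position: [0.3896, 0.0785, 0.1967]
tool_rot: [3.141, -0.001, 2.894]
force: [-0.6, 0.7, 0.1]
grip_width: 0.0618
finger_force: 0.0
```

```bash
python3 - <<'E'
from h import *
go([.43,.066,.1],-.25)
f=frame('wrist');lips(f,[.074]);lips(f,[.074],200)
E
```

```text
clk 16.75 pos [0.3896 0.0785 0.1967] al -0.248 w 0.0618 F [-0.6  0.7  0.1] ff 0.0 | turn 0.03 shift [-1.41 -0.07  3.22]
z0.074 lip (464.8,58.0) 50x24 yaw -0.284 px [255. 266.]
z0.074 lip (464.3,225.9) 50x24 yaw -0.180 px [433. 226.]
z0.074 lip (465.0,58.3) 48x22 yaw -0.270 px [255. 266.]
z0.074 lip (464.2,225.8) 49x23 yaw -0.174 px [433. 226.]
```

```bash
python3 - <<'E'
from h import *
go([.4312,.0677,.012],-.277)
E
```

```text
clk 16.80 pos [0.3906 0.0786 0.1969] al -0.247 w 0.0614 F [ 0.1  0.1 -0.9] ff 0.0 | turn 0.37 shift [-1.4   0.02  6.16]
```

Request:
jog_arm(
  motion=[
    [-0.7, 0.01, 0.2, 0.37, 0.72],
    [-0.7, 0.01, 0.96, 0, 0.72],
    [0, 0, 1, 0, 0.72],
    [0, 0, 1, 0, 0.72],
    [0, 0, 1, 0, 0.72],
    [0, 0, 1, 0, 0.72],
    [0, 0, 0.7, 0, 0.72],
    [0, 0, 0.3, 0, 0.72],
    [0, 0, 0, 0, 0.72],
    [0, 0, 0, 0, 0.5],
    [0, 0, 0, 0, 0.4],
    [0, 0, 0, 0, 0.4],
  ],
  newtons=20,
)

```text
clock: 18.0
position: [0.4319, 0.0677, 0.0126]
tool_rot: [3.141, 0.001, 2.864]
force: [-0.1, 0.8, -1.5]
grip_width: 0.05
finger_force: 21.8
```

```bash
python3 - <<'E'
from h import *
f=frame('wrist');lips(f,[.074])
go([.43,.066,.15],-.077)
E
```

```text
clk 18.05 pos [0.4318 0.0677 0.0125] al -0.278 w 0.0499 F [ 0.5  0.2 -0.8] ff 21.8 | turn -2.51 shift [ 0.06 -0.06 -4.58]
```

Request:
jog_arm(
  motion=[
    [0, 0, -0.5, 0, 0.4],
    [0, 0, -1, -0.62, 0.4],
    [0, 0, -1, -0.62, 0.4],
    [0, 0, -1, -0.62, 0.4],
    [0, 0, -0.5, -0.62, 0.4],
    [0, 0, 0, 0, 0.4],
  ],
)

```text
clock: 18.65
position: [0.4324, 0.0678, 0.1339]
tool_rot: [3.14, 0.004, 3.063]
force: [-0.1, 0.1, -1.6]
grip_width: 0.0499
finger_force: 21.9
```

```bash
python3 - <<'E'
from h import *
go([.5946,.1883,.1222],-.079)
E
```

```text
clk 18.65 pos [0.4324 0.0678 0.1339] al -0.078 w 0.0499 F [-0.1  0.1 -1.6] ff 21.9 | turn 0.01 shift [-5.07  4.43  0.39]
```

Request:
jog_arm(
  motion=[
    [-0.85, 0.74, 0, 0, 0.4],
    [-0.85, 0.74, 0, 0, 0.4],
    [-0.85, 0.74, 0, 0, 0.4],
    [-0.85, 0.74, 0, 0, 0.4],
    [-0.85, 0.74, 0, 0, 0.4],
    [-0.82, 0.73, 0.2, 0, 0.4],
    [0, 0, 0.19, 0, 0.4],
    [0, 0, 0, 0, 0.4],
  ],
)

```text
clock: 19.45
position: [0.5926, 0.1877, 0.118]
tool_rot: [-3.14, -0.003, 3.062]
force: [-0.4, 0.5, -2.3]
grip_width: 0.0499
finger_force: 21.9
```

```bash
cat >> h.py <<'E'
B0=np.array([.6588,.098]); BY=-.079
def bar(slot,x,z,alpha=BY):
    "go to TCP at bar-relative (x,z) in slot y (m)"
    c,s=np.cos(BY),np.sin(BY); p=B0+np.array([c*x-s*slot,s*x+c*slot])
    S,q,al=st(); d=q[:2]-B0; print('bar-rel now x %.1f y %.1f z %.1f'%((c*d[0]+s*d[1])*1e3,(-s*d[0]+c*d[1])*1e3,(q[2]-.161)*1e3)); go([*p,.161+z],alpha)
E
python3 - <<'E'
from h import *
bar(.085,-.058,-.0388)
f=frame('wrist');save(f,'w6');lips(f,[.184])
E
```

```text
bar-rel now x -73.1 y 84.2 z -43.0
clk 19.45 pos [0.5926 0.1877 0.118 ] al -0.080 w 0.0499 F [-0.4  0.5 -2.3] ff 21.9 | turn -0.01 shift [-0.5   0.03 -0.14]
```

View pics/w6.png

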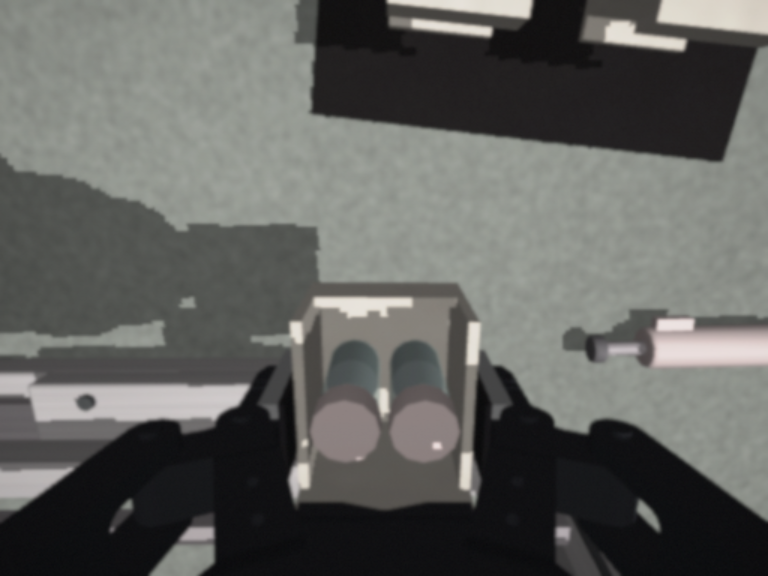

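Request:
jog_arm(
  motion=[
    [-0.15, 0.03, -0.14, 0, 0.4],
    [-0.2, 0, 0, 0, 0.4],
    [0, 0, 0, 0, 0.4],
    [0, 0, 0, 0, 0.4],
  ],
)

```text
clock: 19.9
position: [0.6042, 0.1877, 0.1245]
tool_rot: [3.141, 0.0, 3.062]
force: [-0.4, 0.1, -3.2]
grip_width: 0.0496
finger_force: 21.9
```

```bash
python3 - <<'E'
from h import *
bar(.085,-.048,-.0388)
E
```

```text
bar-rel now x -61.5 y 85.1 z -36.5
clk 19.90 pos [0.6042 0.1877 0.1245] al -0.080 w 0.0496 F [-0.4  0.1 -3.2] ff 21.9 | turn -0.01 shift [-0.45 -0.    0.08]
```

Request:
jog_arm(
  motion=[
    [0, 0, 0, 0, 0.4],
  ],
)

```text
clock: 20.0
position: [0.6039, 0.1878, 0.1244]
tool_rot: [3.142, -0.0, 3.062]
force: [0.0, -0.2, -2.0]
grip_width: 0.0498
finger_force: 21.9
```

Request:
jog_arm(
  motion=[
    [0, 0, 0, 0, 0.4],
  ],
)

```text
clock: 20.1
position: [0.6039, 0.1879, 0.1243]
tool_rot: [-3.142, -0.0, 3.062]
force: [0.4, -0.6, -1.7]
grip_width: 0.0497
finger_force: 21.9
```

Request:
jog_arm(
  motion=[
    [0, 0, 0, 0, 0.4],
  ],
)

```text
clock: 20.2
position: [0.604, 0.1879, 0.1243]
tool_rot: [-3.142, -0.0, 3.062]
force: [0.8, -0.4, -1.9]
grip_width: 0.0497
finger_force: 21.9
```

Request:
jog_arm(
  motion=[
    [0, 0, 0, 0, 0.4],
  ],
)

```text
clock: 20.3
position: [0.604, 0.1879, 0.1243]
tool_rot: [-3.142, -0.0, 3.062]
force: [0.5, 0.0, -1.6]
grip_width: 0.0497
finger_force: 21.9
```

Request:
jog_arm(
  motion=[
    [-0.15, 0, 0.07, 0, 0.4],
    [-0.15, 0, 0, 0, 0.4],
    [-0.1, 0, 0, 0, 0.4],
    [0, 0, 0, 0, 0.4],
    [0, 0, 0, 0, 0.4],
  ],
)

```text
clock: 20.8
position: [0.6161, 0.1869, 0.1221]
tool_rot: [-3.141, -0.0, 3.062]
force: [0.7, 0.2, -0.7]
grip_width: 0.0497
finger_force: 21.9
```

Request:
jog_arm(
  motion=[
    [-0.05, 0, 0, 0, 0.4],
    [0, 0, 0, 0, 0.4],
  ],
)

```text
clock: 21.0
position: [0.6176, 0.1868, 0.1223]
tool_rot: [3.142, 0.0, 3.062]
force: [-0.5, 0.5, -2.4]
grip_width: 0.0496
finger_force: 21.9
```

Request:
jog_arm(
  motion=[
    [-0.05, 0, 0, 0, 0.4],
    [0, 0, 0, 0, 0.4],
  ],
)

```text
clock: 21.2
position: [0.6192, 0.1867, 0.1223]
tool_rot: [3.142, 0.0, 3.062]
force: [-1.1, 0.5, -2.1]
grip_width: 0.0497
finger_force: 21.9
```

Request:
jog_arm(
  motion=[
    [-0.05, 0, 0, 0, 0.4],
    [0, 0, 0, 0, 0.4],
  ],
)

```text
clock: 21.4
position: [0.6194, 0.1867, 0.1219]
tool_rot: [-3.141, -0.003, 3.062]
force: [-6.8, 0.3, 0.4]
grip_width: 0.0496
finger_force: 22.3
```

Request:
jog_arm(
  motion=[
    [-0.03, 0, 0, 0, 0.4],
    [0, 0, 0, 0, 0.4],
  ],
)

```text
clock: 21.6
position: [0.6195, 0.1867, 0.1218]
tool_rot: [-3.141, -0.004, 3.063]
force: [-11.6, -0.6, 2.8]
grip_width: 0.0494
finger_force: 22.5
```

Request:
jog_arm(
  motion=[
    [-0.04, 0, -0.06, 0, 0.4],
    [-0.03, 0, -0.05, 0, 0.4],
    [0, 0, 0, 0, 0.4],
  ],
)

```text
clock: 21.9
position: [0.6229, 0.1864, 0.1253]
tool_rot: [-3.141, -0.002, 3.062]
force: [-6.0, 0.1, -1.5]
grip_width: 0.0496
finger_force: 21.9
```

Request:
jog_arm(
  motion=[
    [-0.06, 0, -0.05, 0, 0.4],
    [-0.055, 0, -0.047, 0, 0.4],
    [0, 0, 0, 0, 0.4],
  ],
)

```text
clock: 22.2
position: [0.6266, 0.1861, 0.1283]
tool_rot: [-3.141, -0.001, 3.062]
force: [-6.3, 1.1, -1.1]
grip_width: 0.0495
finger_force: 21.8
```

```bash
python3 - <<'E'
from h import *
f=frame('wrist');save(f,'w7')
bar(.085,-.048,-.0388)
E
```

```text
bar-rel now x -39.1 y 85.3 z -32.7
clk 22.25 pos [0.6266 0.1861 0.1283] al -0.080 w 0.0498 F [-4.5  0.2 -0.8] ff 21.8 | turn -0.01 shift [ 0.3  -0.01  0.2 ]
```

View pics/w7.png

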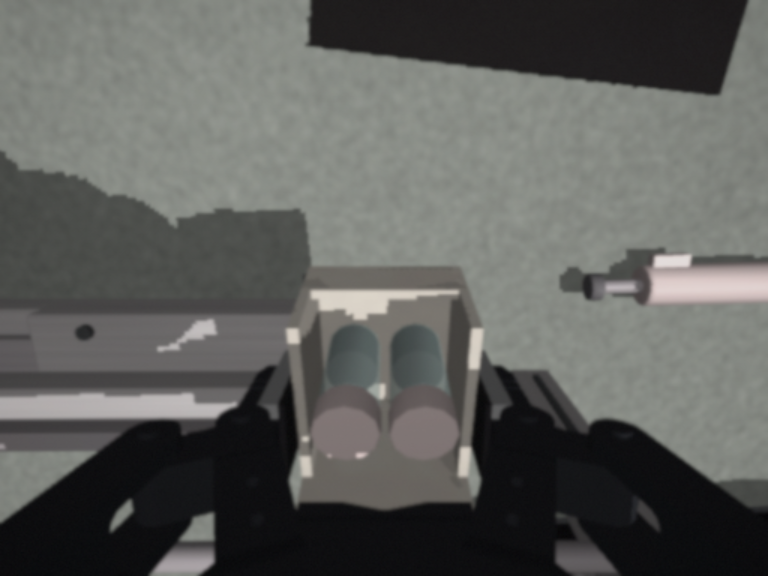

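Request:
jog_arm(
  motion=[
    [-0.065, 0, -0.045, 0, 0.4],
    [-0.065, 0, -0.043, 0, 0.4],
    [-0.03, 0, -0.017, 0, 0.4],
    [0, 0, 0, 0, 0.4],
    [0, 0, 0, 0, 0.4],
  ],
)

```text
clock: 22.75
position: [0.6313, 0.1857, 0.1314]
tool_rot: [-3.141, -0.001, 3.062]
force: [-5.4, -0.3, -1.3]
grip_width: 0.0495
finger_force: 21.7
```

Request:
jog_arm(
  motion=[
    [0.06, 0, 0.03, 0, 0.4],
    [0.05, 0, 0.1, 0, 0.4],
    [0.05, 0, 0.12, 0, 0.4],
    [0.04, 0, 0.12, 0, 0.4],
    [0, 0, 0, 0, 0.4],
    [0, 0, 0, 0, 0.4],
  ],
)

```text
clock: 23.35
position: [0.6258, 0.1861, 0.1204]
tool_rot: [-3.142, -0.0, 3.062]
force: [-0.3, -0.1, -1.7]
grip_width: 0.0497
finger_force: 21.7
```

Request:
jog_arm(
  motion=[
    [0.04, 0, 0.07, 0, 0.4],
    [0.03, 0, 0.08, 0, 0.4],
    [-0.04, 0, 0.07, 0, 0.4],
    [-0.04, 0, 0.07, 0, 0.4],
    [-0.05, 0, 0.065, 0, 0.4],
    [-0.05, 0, 0.065, 0, 0.4],
    [0, 0, 0, 0, 0.4],
    [0, 0, 0, 0, 0.4],
  ],
)

```text
clock: 24.15
position: [0.6303, 0.1859, 0.1087]
tool_rot: [3.141, 0.003, 3.062]
force: [4.1, -0.5, 5.6]
grip_width: 0.0497
finger_force: 23.4
```

Request:
jog_arm(
  motion=[
    [0, 0, 0, 0, 0.72],
    [0, 0, 0, 0, 0.72],
    [0, 0, -0.3, 0, 0.72],
    [0, 0, -0.8, 0, 0.72],
    [0, 0, -1, 0, 0.72],
    [0.5, 0, -1, 0, 0.72],
    [0.5, -0.5, -0.5, 0, 0.72],
    [0, 0, 0, 0, 0.72],
  ],
)

```text
clock: 24.95
position: [0.5976, 0.1721, 0.219]
tool_rot: [3.141, 0.003, 3.061]
force: [1.1, -0.8, -0.8]
grip_width: 0.0612
finger_force: 0.0
```

```bash
python3 - <<'E'
from h import *
f=frame('wrist');save(f,'w8');lips(f,[.169,.074])
bar(.085,-.038,.009)
go([.41,-.057,.2],-.24)
E
```

```text
z0.169 lip (663.3,183.2) 50x22 yaw -0.080 px [279. 300.]
z0.074 lip (621.0,172.9) 51x26 yaw 0.590 px [259. 206.]
z0.074 lip (476.8,319.7) 50x24 yaw -0.177 px [422.  26.]
z0.074 lip (462.4,225.1) 50x24 yaw -0.177 px [307.  17.]
bar-rel now x -66.6 y 69.9 z 56.7
clk 25.00 pos [0.598  0.1729 0.2177] al -0.080 w 0.0611 F [-0.3  0.3 -0.4] ff 0.0 | turn -0.02 shift [-0.95  0.5   1.59]
clk 25.00 pos [0.598  0.1729 0.2177] al -0.080 w 0.0611 F [-0.3  0.3 -0.4] ff 0.0 | turn 2.00 shift [ 4.26 -8.93  0.59]
```

View pics/w8.png

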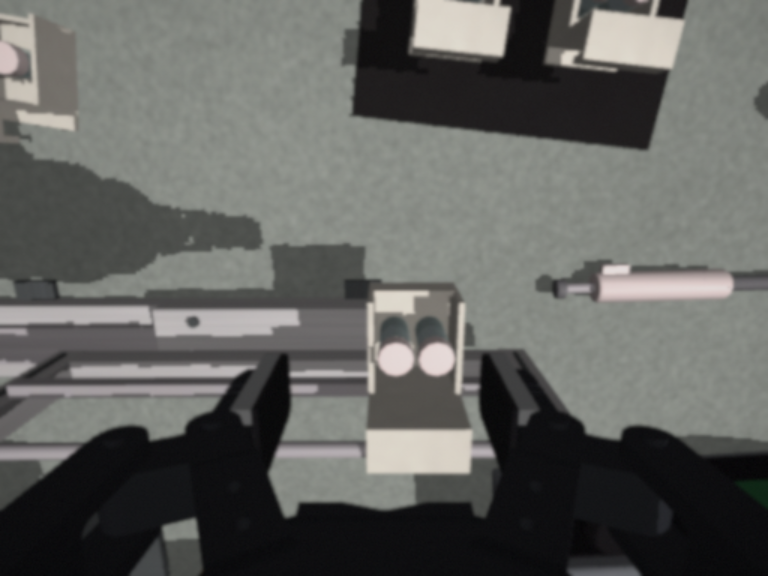

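Request:
jog_arm(
  motion=[
    [0, 0, 0, 1, 0.72],
    [0, 0, 0, 1, 0.72],
    [0.47, -0.95, 0.05, 0, 0.72],
    [0.47, -0.95, 0.05, 0, 0.72],
    [0.47, -0.95, 0.05, 0, 0.72],
    [0.47, -0.95, 0.05, 0, 0.72],
    [0.47, -0.95, 0.05, 0, 0.72],
    [0.47, -0.95, 0.05, 0, 0.72],
    [0.47, -0.95, 0.05, 0, 0.72],
    [0.47, -0.95, 0.05, 0, 0.72],
    [0.47, -0.9, 0.05, 0, 0.72],
    [0, 0, 0, 0, 0.72],
  ],
)

```text
clock: 26.2
position: [0.4121, -0.0465, 0.2021]
tool_rot: [-3.141, -0.002, 2.899]
force: [-0.7, 0.2, 0.4]
grip_width: 0.0617
finger_force: 0.0
```

```bash
python3 - <<'E'
from h import *
f=frame('wrist');lips(f,[.074]);lips(f,[.074],200)
go([.41,-.057,.2],-.24)
E
```

```text
z0.074 lip (484.0,-67.9) 48x21 yaw -0.242 px [253. 261.]
clk 26.25 pos [ 0.4136 -0.0451  0.2023] al -0.242 w 0.0615 F [1.1 0.8 0.5] ff 0.0 | turn -0.02 shift [ 0.02 -0.41  0.08]
```

```bash
python3 - <<'E'
from h import *
go([.450,-.0595,.012],-.242)
E
```

```text
clk 26.25 pos [ 0.4136 -0.0451  0.2023] al -0.242 w 0.0615 F [1.1 0.8 0.5] ff 0.0 | turn 0.00 shift [-1.29 -0.18  6.34]
```

Request:
jog_arm(
  motion=[
    [-0.65, -0.09, 0.3, 0, 0.72],
    [-0.64, -0.09, 1, 0, 0.72],
    [0, 0, 1, 0, 0.72],
    [0, 0, 1, 0, 0.72],
    [0, 0, 1, 0, 0.72],
    [0, 0, 1, 0, 0.72],
    [0, 0, 0.7, 0, 0.72],
    [0, 0, 0.32, 0, 0.72],
    [0, 0, 0, 0, 0.72],
    [0, 0, 0, 0, 0.5],
    [0, 0, 0, 0, 0.4],
    [0, 0, 0, 0, 0.4],
  ],
  newtons=20,
)

```text
clock: 27.45
position: [0.451, -0.0586, 0.0135]
tool_rot: [3.141, 0.001, 2.902]
force: [0.3, 0.3, -1.9]
grip_width: 0.0499
finger_force: 21.8
```

Request:
jog_arm(
  motion=[
    [0, 0, 0, 0, 0.4],
    [0, 0, 0, 0, 0.4],
  ],
)

```text
clock: 27.65
position: [0.4508, -0.0586, 0.0133]
tool_rot: [3.141, 0.001, 2.902]
force: [-0.6, 1.1, 8.7]
grip_width: 0.0496
finger_force: 23.1
```

Request:
jog_arm(
  motion=[
    [0, 0, -0.5, 0, 0.4],
    [0, 0, -1, -0.5, 0.4],
    [0, 0, -1, -0.5, 0.4],
    [0, 0, -0.8, -0.5, 0.4],
    [0, 0, -0.3, -0.54, 0.4],
    [0, 0, 0, 0, 0.4],
    [0, 0, 0, 0, 0.4],
  ],
)

```text
clock: 28.35
position: [0.4501, -0.0586, 0.12]
tool_rot: [3.142, -0.001, 3.064]
force: [-0.5, -0.9, -2.6]
grip_width: 0.0497
finger_force: 22.0
```

```bash
python3 - <<'E'
from h import *
bar(0,-.060,-.0388)
E
```

```text
bar-rel now x -195.6 y -172.6 z -41.0
clk 28.35 pos [ 0.4501 -0.0586  0.12  ] al -0.077 w 0.0497 F [-0.5 -0.9 -2.6] ff 22.0 | turn 0.02 shift [-4.52  5.75 -0.07]
```

Request:
jog_arm(
  motion=[
    [-0.7, 0.9, -0.05, 0.02, 0.4],
    [-0.75, 0.95, -0.05, 0, 0.4],
    [-0.75, 0.95, 0, 0, 0.4],
    [-0.75, 0.95, 0, 0, 0.4],
    [-0.75, 0.95, 0, 0, 0.4],
    [-0.72, 0.95, 0, 0, 0.4],
    [-0.1, 0.1, 0, 0, 0.4],
    [0, 0, 0, 0, 0.4],
    [0, 0, 0, 0, 0.4],
    [0, 0, 0, 0, 0.4],
  ],
)

```text
clock: 29.35
position: [0.5984, 0.1016, 0.1234]
tool_rot: [-3.141, -0.001, 3.062]
force: [0.2, 1.0, -1.6]
grip_width: 0.0497
finger_force: 22.0
```

```bash
python3 - <<'E'
from h import *
bar(0,-.048,-.038)
E
```

```text
bar-rel now x -60.5 y -1.2 z -37.6
clk 29.35 pos [0.5984 0.1016 0.1234] al -0.079 w 0.0497 F [ 0.2  1.  -1.6] ff 22.0 | turn -0.01 shift [-0.42  0.04  0.01]
```

Approach to contact, then tilt.

Request:
jog_arm(
  motion=[
    [-0.2, 0.04, 0.01, 0, 0.4],
    [-0.2, 0, 0, 0, 0.4],
    [-0.07, 0, 0, 0, 0.4],
    [0, 0, 0, 0, 0.4],
    [0, 0, 0, 0, 0.4],
  ],
)

```text
clock: 29.85
position: [0.6128, 0.1027, 0.1232]
tool_rot: [-3.141, -0.002, 3.063]
force: [-5.1, -0.0, -2.2]
grip_width: 0.0499
finger_force: 22.0
```

Request:
jog_arm(
  motion=[
    [-0.04, 0, 0, 0, 0.4],
    [0, 0, 0, 0, 0.4],
  ],
)

```text
clock: 30.05
position: [0.6128, 0.1027, 0.1231]
tool_rot: [-3.141, -0.004, 3.064]
force: [-11.5, -0.3, 3.9]
grip_width: 0.0497
finger_force: 22.6
```

Request:
jog_arm(
  motion=[
    [-0.04, 0, 0, 0, 0.4],
    [0, 0, 0, 0, 0.4],
  ],
)

```text
clock: 30.25
position: [0.6134, 0.1027, 0.123]
tool_rot: [-3.141, -0.005, 3.064]
force: [-16.6, 0.6, 5.7]
grip_width: 0.0496
finger_force: 23.0
```

Request:
jog_arm(
  motion=[
    [-0.02, 0, -0.06, 0, 0.4],
    [-0.015, 0, -0.05, 0, 0.4],
    [-0.06, 0, -0.05, 0, 0.4],
    [-0.055, 0, -0.047, 0, 0.4],
    [0, 0, 0, 0, 0.4],
    [0, 0, 0, 0, 0.4],
  ],
)

```text
clock: 30.85
position: [0.62, 0.1022, 0.1296]
tool_rot: [-3.141, -0.001, 3.063]
force: [-5.3, -0.2, -1.7]
grip_width: 0.0495
finger_force: 21.8
```

Request:
jog_arm(
  motion=[
    [-0.065, 0, -0.045, 0, 0.4],
    [-0.065, 0, -0.04, 0, 0.4],
    [-0.03, 0, -0.015, 0, 0.4],
    [0, 0, 0, 0, 0.4],
    [0, 0, 0, 0, 0.4],
  ],
)

```text
clock: 31.35
position: [0.6245, 0.1018, 0.1326]
tool_rot: [-3.141, -0.001, 3.063]
force: [-6.5, 0.2, -1.1]
grip_width: 0.0498
finger_force: 21.8
```

Request:
jog_arm(
  motion=[
    [0.06, 0, 0.03, 0, 0.4],
    [0.05, 0, 0.1, 0, 0.4],
    [0.05, 0, 0.12, 0, 0.4],
    [0.04, 0, 0.12, 0, 0.4],
    [0, 0, 0, 0, 0.4],
    [0, 0, 0, 0, 0.4],
  ],
)

```text
clock: 31.95
position: [0.619, 0.1024, 0.1215]
tool_rot: [-3.142, 0.0, 3.063]
force: [-1.0, 0.3, -2.4]
grip_width: 0.0498
finger_force: 21.6
```

Free in the mouth as before; swing down.

Request:
jog_arm(
  motion=[
    [0.04, 0, 0.07, 0, 0.4],
    [0.03, 0, 0.08, 0, 0.4],
    [-0.04, 0, 0.07, 0, 0.4],
    [-0.04, 0, 0.07, 0, 0.4],
    [-0.05, 0, 0.065, 0, 0.4],
    [-0.05, 0, 0.065, 0, 0.4],
    [0, 0, 0, 0, 0.4],
    [0, 0, 0, 0, 0.4],
  ],
)

```text
clock: 32.75
position: [0.6233, 0.1021, 0.1097]
tool_rot: [3.141, 0.003, 3.063]
force: [4.1, -0.2, 4.8]
grip_width: 0.0498
finger_force: 23.1
```

Request:
jog_arm(
  motion=[
    [0, 0, 0, 0, 0.72],
    [0, 0, 0, 0, 0.72],
    [0, 0, -0.3, 0, 0.72],
    [0, 0, -0.8, 0, 0.72],
    [0, 0, -1, 0, 0.72],
    [0.5, 0, -1, 0, 0.72],
    [0.5, -0.5, -0.5, 0, 0.72],
    [0, 0, 0, 0, 0.72],
  ],
)

```text
clock: 33.55
position: [0.5907, 0.0881, 0.22]
tool_rot: [3.141, 0.003, 3.062]
force: [1.8, -0.8, 1.1]
grip_width: 0.0613
finger_force: 0.0
```

```bash
python3 - <<'E'
from h import *
f=frame('wrist');lips(f,[.169])
go([.41,-.315,.2],-.24)
t=frame('top');lips(t,[.074,.169],170)
E
```

```text
z0.169 lip (656.6,99.5) 50x23 yaw -0.079 px [279. 300.]
clk 33.60 pos [0.5911 0.089  0.2187] al -0.079 w 0.0613 F [ 0.5  0.5 -0.5] ff 0.0 | turn 2.01 shift [  2.66 -14.52   0.62]
z0.169 lip (61.3,-802.8) 58x23 yaw 1.231 px [506. 321.]
z0.074 lip (423.0,215.5) 45x20 yaw 1.492 px [201. 211.]
z0.169 lip (417.3,201.5) 42x19 yaw 1.492 px [201. 211.]
z0.074 lip (464.6,224.8) 48x23 yaw -0.154 px [198. 199.]
z0.169 lip (456.3,210.2) 45x22 yaw -0.154 px [198. 199.]
z0.074 lip (479.2,317.6) 46x24 yaw 0.009 px [172. 195.]
z0.169 lip (470.0,297.3) 43x23 yaw 0.009 px [172. 195.]
```

Request:
jog_arm(
  motion=[
    [0, 0, 0, 1, 0.72],
    [0, 0, 0, 1, 0.72],
    [0.18, -0.97, 0.05, 0, 0.72],
    [0.18, -0.97, 0.05, 0, 0.72],
    [0.18, -0.97, 0.05, 0, 0.72],
    [0.18, -0.97, 0.05, 0, 0.72],
    [0.18, -0.97, 0.05, 0, 0.72],
    [0.18, -0.97, 0.05, 0, 0.72],
    [0.18, -0.97, 0.05, 0, 0.72],
    [0.18, -0.97, 0.05, 0, 0.72],
    [0.18, -0.97, 0.05, 0, 0.72],
    [0.18, -0.97, 0.05, 0, 0.72],
  ],
)

```text
clock: 34.85
position: [0.4697, -0.1812, 0.2013]
tool_rot: [-3.141, -0.001, 2.904]
force: [0.6, -0.7, 0.3]
grip_width: 0.0615
finger_force: 0.0
```

Request:
jog_arm(
  motion=[
    [0.18, -0.97, 0.05, 0, 0.72],
    [0.18, -0.97, 0.05, 0, 0.72],
    [0.18, -0.97, 0.05, 0, 0.72],
    [0.18, -0.97, 0, 0, 0.72],
    [0.18, -0.97, 0, 0, 0.72],
    [0, 0, 0, 0, 0.72],
  ],
)

```text
clock: 35.45
position: [0.4078, -0.3187, 0.1969]
tool_rot: [-3.14, -0.001, 2.899]
force: [0.2, 1.4, -0.1]
grip_width: 0.0615
finger_force: 0.0
```

```bash
python3 - <<'E'
from h import *
f=frame('wrist');lips(f,[.074]);lips(f,[.074],170);save(f,'w9')
go([.41,-.315,.2],-.24)
E
```

```text
clk 35.50 pos [ 0.4088 -0.3168  0.1968] al -0.241 w 0.0613 F [ 0.6  0.7 -0.4] ff 0.0 | turn -0.01 shift [-0.02  0.07 -0.11]
```

View pics/w9.png

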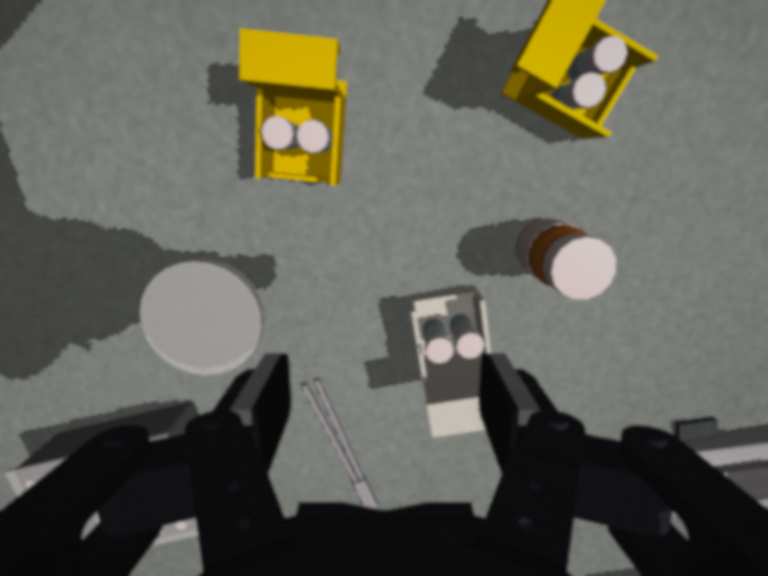

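Request:
jog_arm(
  motion=[
    [0, 0.7, 0, 0, 0.72],
    [0.3, 0.7, 0, 0, 0.72],
    [0, 0, 0, 0, 0.72],
    [0, 0, 0, 0, 0.72],
  ],
)

```text
clock: 35.9
position: [0.4113, -0.2717, 0.1973]
tool_rot: [3.141, -0.0, 2.906]
force: [-0.2, -0.4, 0.0]
grip_width: 0.0612
finger_force: 0.0
```

```bash
python3 - <<'E'
from h import *
f=frame('wrist');lips(f,[.074]);lips(f,[.074],170);save(f,'w10')
go([.41,-.315,.2],-.24)
E
```

```text
z0.074 lip (506.7,-288.6) 48x22 yaw -0.069 px [263. 283.]
z0.074 lip (506.7,-288.5) 49x23 yaw -0.069 px [263. 283.]
clk 35.95 pos [ 0.4112 -0.2724  0.1974] al -0.237 w 0.0616 F [-1.1  0.2  1.8] ff 0.0 | turn 0.04 shift [-0.3  -1.39 -0.09]
```

```bash
python3 - <<'E'
from h import *
go([.4718,-.2862,.0125],-.069)
E
```

```text
clk 35.95 pos [ 0.4112 -0.2724  0.1974] al -0.237 w 0.0616 F [-1.1  0.2  1.8] ff 0.0 | turn -2.10 shift [-2.05 -0.32  6.16]
```

Request:
jog_arm(
  motion=[
    [0, 0, 0, -0.7, 0.72],
    [0, 0, 0, -0.7, 0.72],
    [0, 0, 0, -0.7, 0.72],
    [-0.7, -0.11, 0, 0, 0.72],
    [-0.7, -0.11, 0, 0, 0.72],
    [-0.65, -0.1, 0.3, 0, 0.72],
    [0, 0, 0.5, 0, 0.72],
    [0, 0, 0, 0, 0.72],
    [0, 0, 0, 0, 0.72],
  ],
)

```text
clock: 36.85
position: [0.471, -0.2868, 0.1735]
tool_rot: [3.142, -0.001, 3.071]
force: [0.2, 0.6, 0.6]
grip_width: 0.0615
finger_force: 0.0
```

```bash
python3 - <<'E'
from h import *
go([.4718,-.2862,.0125],-.069)
f=frame('wrist');lips(f,[.074]);lips(f,[.074],170)
E
```

```text
clk 36.85 pos [ 0.471  -0.2868  0.1735] al -0.071 w 0.0615 F [0.2 0.6 0.6] ff 0.0 | turn -0.02 shift [-0.03  0.02  5.37]
z0.074 lip (506.7,-288.8) 48x21 yaw -0.070 px [257. 235.]
z0.074 lip (506.7,-288.7) 49x23 yaw -0.070 px [257. 236.]
```

Request:
jog_arm(
  motion=[
    [-0.03, 0.02, 0.9, 0, 0.72],
    [0, 0, 1, 0, 0.72],
    [0, 0, 1, 0, 0.72],
    [0, 0, 1, 0, 0.72],
    [0, 0, 0.9, 0, 0.72],
    [0, 0, 0.55, 0, 0.72],
    [0, 0, 0, 0, 0.72],
    [0, 0, 0, 0, 0.5],
    [0, 0, 0, 0, 0.4],
    [0, 0, 0, 0, 0.4],
    [0, 0, 0, 0, 0.4],
  ],
  newtons=20,
)

```text
clock: 38.0
position: [0.4727, -0.2861, 0.0139]
tool_rot: [-3.141, 0.001, 3.072]
force: [-1.5, 1.2, 8.9]
grip_width: 0.0499
finger_force: 23.3
```

Request:
jog_arm(
  motion=[
    [0, 0, -0.5, 0, 0.4],
    [0, 0, -1, 0.1, 0.4],
    [0, 0, -1, 0, 0.4],
    [0, 0, -0.8, 0, 0.4],
    [0, 0, -0.4, 0, 0.4],
    [0, 0, 0, 0, 0.4],
    [0, 0, 0, 0, 0.4],
    [0, 0, 0, 0, 0.4],
  ],
)

```text
clock: 38.8
position: [0.4717, -0.2857, 0.1229]
tool_rot: [3.141, -0.002, 3.064]
force: [-0.2, 1.1, -2.8]
grip_width: 0.0496
finger_force: 22.0
```

```bash
python3 - <<'E'
from h import *
bar(-.085,-.060,-.038)
E
```

```text
bar-rel now x -156.2 y -397.2 z -38.1
clk 38.80 pos [ 0.4717 -0.2857  0.1229] al -0.078 w 0.0496 F [-0.2  1.1 -2.8] ff 22.0 | turn 0.01 shift [-3.21 10.41 -0.  ]
```

Request:
jog_arm(
  motion=[
    [-0.2, 0.9, -0.02, 0, 0.4],
    [-0.25, 0.98, 0, 0, 0.4],
    [-0.25, 0.98, 0, 0, 0.4],
    [-0.25, 0.98, 0, 0, 0.4],
    [-0.25, 0.98, 0, 0, 0.4],
    [-0.25, 0.98, 0, 0, 0.4],
    [-0.25, 0.98, 0, 0, 0.4],
    [-0.25, 0.98, 0, 0, 0.4],
    [-0.3, 0.98, 0, 0, 0.4],
    [-0.4, 0.98, 0, 0, 0.4],
    [-0.5, 0.67, 0, 0, 0.4],
    [0, 0, 0, 0, 0.4],
  ],
)

```text
clock: 40.0
position: [0.5918, 0.0209, 0.1232]
tool_rot: [3.141, -0.001, 3.068]
force: [-0.4, 0.2, -2.5]
grip_width: 0.0496
finger_force: 21.9
```

Request:
jog_arm(
  motion=[
    [0, 0, 0, 0, 0.4],
    [0, 0, 0, 0, 0.4],
    [0, 0, 0, 0, 0.4],
  ],
)

```text
clock: 40.3
position: [0.5903, 0.0164, 0.1244]
tool_rot: [-3.141, -0.001, 3.062]
force: [0.2, 0.7, -0.8]
grip_width: 0.0491
finger_force: 21.9
```

```bash
python3 - <<'E'
from h import *
bar(-.085,-.048,-.0378)
E
```

```text
bar-rel now x -61.9 y -86.7 z -36.6
clk 40.30 pos [0.5903 0.0164 0.1244] al -0.079 w 0.0491 F [ 0.2  0.7 -0.8] ff 21.9 | turn -0.00 shift [-0.46  0.06  0.04]
```

Request:
jog_arm(
  motion=[
    [-0.2, 0.06, 0.04, 0, 0.4],
    [-0.2, 0, 0, 0, 0.4],
    [-0.06, 0, 0, 0, 0.4],
    [0, 0, 0, 0, 0.4],
    [0, 0, 0, 0, 0.4],
  ],
)

```text
clock: 40.8
position: [0.6046, 0.0181, 0.1233]
tool_rot: [-3.142, -0.0, 3.063]
force: [-0.5, 0.3, -2.4]
grip_width: 0.0498
finger_force: 21.9
```

Request:
jog_arm(
  motion=[
    [-0.04, 0, 0, 0, 0.4],
    [0, 0, 0, 0, 0.4],
  ],
)

```text
clock: 41.0
position: [0.6059, 0.018, 0.1234]
tool_rot: [3.142, 0.0, 3.064]
force: [-0.3, -0.4, -0.7]
grip_width: 0.0496
finger_force: 21.9
```

Request:
jog_arm(
  motion=[
    [-0.04, 0, 0, 0, 0.4],
    [0, 0, 0, 0, 0.4],
  ],
)

```text
clock: 41.2
position: [0.606, 0.018, 0.1232]
tool_rot: [-3.142, -0.002, 3.064]
force: [-5.8, -0.4, 1.2]
grip_width: 0.0499
finger_force: 22.3
```

Request:
jog_arm(
  motion=[
    [-0.05, 0, -0.04, 0, 0.4],
    [-0.05, 0, -0.065, 0, 0.4],
    [-0.06, 0, -0.05, 0, 0.4],
    [-0.055, 0, -0.047, 0, 0.4],
    [0, 0, 0, 0, 0.4],
    [0, 0, 0, 0, 0.4],
  ],
)

```text
clock: 41.8
position: [0.6128, 0.0175, 0.1293]
tool_rot: [-3.142, -0.001, 3.064]
force: [-5.0, 0.2, -1.0]
grip_width: 0.05
finger_force: 21.8
```

Request:
jog_arm(
  motion=[
    [-0.065, 0, -0.045, 0, 0.4],
    [-0.065, 0, -0.042, 0, 0.4],
    [-0.03, 0, -0.015, 0, 0.4],
    [0, 0, 0, 0, 0.4],
    [0, 0, 0, 0, 0.4],
  ],
)

```text
clock: 42.3
position: [0.6175, 0.0171, 0.1323]
tool_rot: [-3.142, -0.002, 3.064]
force: [-5.9, 0.1, -0.8]
grip_width: 0.0496
finger_force: 21.8
```

Request:
jog_arm(
  motion=[
    [0.06, 0, 0.03, 0, 0.4],
    [0.05, 0, 0.1, 0, 0.4],
    [0.05, 0, 0.12, 0, 0.4],
    [0.04, 0, 0.12, 0, 0.4],
    [0, 0, 0, 0, 0.4],
    [0, 0, 0, 0, 0.4],
  ],
)

```text
clock: 42.9
position: [0.6123, 0.0175, 0.1213]
tool_rot: [-3.142, -0.0, 3.064]
force: [-0.9, 0.7, -1.2]
grip_width: 0.05
finger_force: 21.6
```

Request:
jog_arm(
  motion=[
    [0.04, 0, 0.07, 0, 0.4],
    [0.03, 0, 0.08, 0, 0.4],
    [-0.04, 0, 0.07, 0, 0.4],
    [-0.04, 0, 0.07, 0, 0.4],
    [-0.05, 0, 0.065, 0, 0.4],
    [-0.05, 0, 0.06, 0, 0.4],
    [0, 0, 0, 0, 0.4],
    [0, 0, 0, 0, 0.4],
  ],
)

```text
clock: 43.7
position: [0.6167, 0.0172, 0.1097]
tool_rot: [3.141, 0.003, 3.063]
force: [4.3, -0.6, 5.0]
grip_width: 0.0496
finger_force: 23.3
```

Release, and check all three.

Request:
jog_arm(
  motion=[
    [0, 0, 0, 0, 0.72],
    [0, 0, 0, 0, 0.72],
    [0, 0, -0.3, 0, 0.72],
    [0, 0, -0.8, 0, 0.72],
    [0, 0, -1, 0, 0.72],
    [0.5, 0, -1, 0, 0.72],
    [0.5, 0.7, -0.8, 0, 0.72],
    [0.5, 0.8, -0.5, 0, 0.72],
    [0, 0.8, 0, 0, 0.72],
    [0, 0, 0, 0, 0.72],
  ],
)

```text
clock: 44.7
position: [0.5758, 0.0933, 0.2419]
tool_rot: [3.14, 0.001, 3.068]
force: [0.2, 0.3, -0.1]
grip_width: 0.0615
finger_force: 0.0
```

```bash
python3 - <<'E'
from h import *
f=frame('wrist');save(f,'w11');lips(f,[.169]);lips(f,[.169],200)
k=B0+[.0126,.1595]; print(k); go([.679,.258,.183],-.079)
E
```

```text
z0.169 lip (657.0,99.5) 51x23 yaw -0.074 px [271. 300.]
z0.169 lip (656.5,99.6) 49x22 yaw -0.074 px [271. 300.]
[0.6714 0.2575]
clk 44.75 pos [0.5758 0.0912 0.2415] al -0.075 w 0.0614 F [-0.2 -0.2 -0.3] ff 0.0 | turn 0.04 shift [-2.99  5.82  1.95]
```

View pics/w11.png

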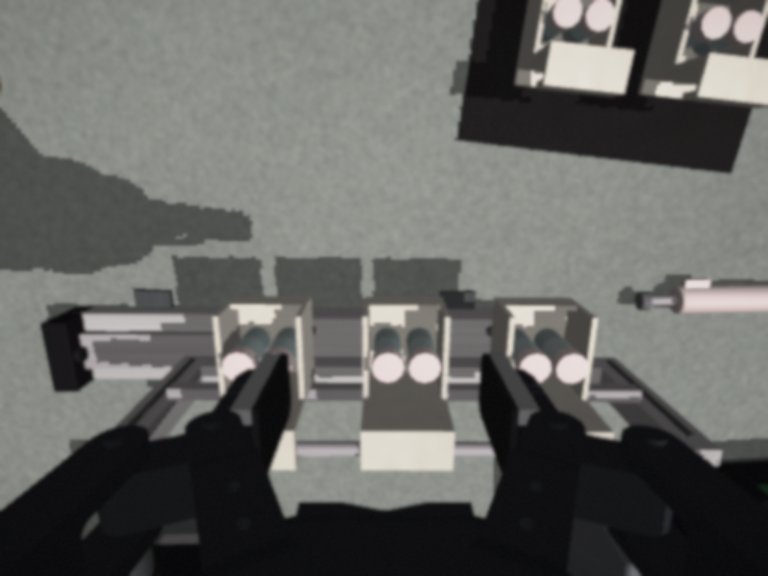

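Request:
jog_arm(
  motion=[
    [-0.3, 0.9, 0, 0.04, 0.72],
    [-0.4, 0.9, 0, 0, 0.72],
    [-0.4, 0.9, 0, 0, 0.72],
    [-0.45, 0.9, 0, 0, 0.72],
    [-0.45, 0.9, 0, 0, 0.72],
    [-0.5, 0.9, 0, 0, 0.72],
    [-0.49, 0.42, 0, 0, 0.72],
    [0, 0, 0, 0, 0.72],
    [0, 0, 0, 0, 0.72],
    [0, 0, 0, 0, 0.72],
  ],
)

```text
clock: 45.75
position: [0.6794, 0.255, 0.2411]
tool_rot: [-3.141, -0.0, 3.059]
force: [-0.6, 0.1, 0.6]
grip_width: 0.0614
finger_force: 0.0
```

```bash
python3 - <<'E'
from h import *
go([.679,.258,.185],-.079)
E
```

```text
clk 45.75 pos [0.6794 0.255  0.2411] al -0.082 w 0.0614 F [-0.6  0.1  0.6] ff 0.0 | turn -0.04 shift [0.02 0.1  1.87]
```

Request:
jog_arm(
  motion=[
    [0.02, 0.1, 0.5, -0.04, 0.72],
    [0, 0, 0.7, 0, 0.72],
    [0, 0, 0.67, 0, 0.72],
    [0, 0, 0, 0, 0.6],
    [0, 0, 0, 0, 0.3],
    [0, 0, 0, 0, 0.1],
    [0, 0, 0, 0, 0.1],
    [0, 0, 0, 0, 0.1],
  ],
  newtons=40,
)

```text
clock: 46.55
position: [0.6796, 0.2588, 0.1862]
tool_rot: [-3.142, 0.001, 3.063]
force: [-4.6, -5.1, 7.6]
grip_width: 0.0224
finger_force: 39.9
```

Request:
jog_arm(
  motion=[
    [0, -0.15, 0, 0, 0.1],
    [0, -0.3, 0, 0, 0.1],
    [0, -0.4, 0, 0, 0.1],
    [0, -0.5, 0, 0, 0.1],
    [0, -0.5, 0, 0, 0.1],
    [0, -0.5, 0, 0, 0.1],
    [0, -0.5, 0, 0, 0.1],
    [0, -0.5, 0, 0, 0.1],
    [0, -0.5, 0, 0, 0.1],
    [0, -0.5, 0, 0, 0.1],
    [0, -0.4, 0, 0, 0.1],
    [0, 0, 0, 0, 0.1],
  ],
)

```text
clock: 47.75
position: [0.6682, 0.1152, 0.1861]
tool_rot: [-3.141, 0.001, 3.062]
force: [-5.0, -2.6, 9.4]
grip_width: 0.0225
finger_force: 40.3
```

Request:
jog_arm(
  motion=[
    [0, -0.2, 0, 0, 0.1],
    [0, -0.15, 0, 0, 0.1],
    [0, -0.1, 0, 0, 0.1],
    [0, -0.1, 0, 0, 0.1],
    [0, 0, 0, 0, 0.1],
    [0, 0, 0, 0, 0.1],
  ],
)

```text
clock: 48.35
position: [0.6671, 0.1009, 0.1862]
tool_rot: [3.141, 0.001, 3.064]
force: [-3.7, -0.0, 9.5]
grip_width: 0.0225
finger_force: 40.3
```

Request:
jog_arm(
  motion=[
    [0, -0.05, 0, 0, 0.1],
    [0, -0.05, 0, 0, 0.1],
    [0, -0.03, 0, 0, 0.1],
    [0, 0, 0, 0, 0.1],
  ],
)

```text
clock: 48.75
position: [0.6669, 0.0991, 0.1862]
tool_rot: [3.138, 0.002, 3.065]
force: [-1.8, 8.5, 8.3]
grip_width: 0.0226
finger_force: 40.3
```

Request:
jog_arm(
  motion=[
    [0, 0, 0, 0, 0.5],
    [0, 0, 0, 0, 0.5],
    [0, 0, 0, 0, 0.5],
    [0, 0, -0.7, 0, 0.5],
    [0, 0, -1, 0, 0.5],
    [0.5, 0, -1, 0, 0.5],
    [1, -0.4, 0, 0, 0.5],
    [1, -0.4, 0, 0, 0.5],
    [0, -0.8, 0, 0, 0.5],
    [0, -0.8, 0, 0, 0.5],
    [0, -0.8, 0, 0, 0.5],
    [0, 0, 0, 0, 0.5],
  ],
)

```text
clock: 49.95
position: [0.584, 0.0033, 0.2663]
tool_rot: [-3.14, 0.001, 3.059]
force: [0.4, -0.1, 0.1]
grip_width: 0.0427
finger_force: 0.0
```

```bash
python3 - <<'E'
from h import *
f=frame('wrist');save(f,'w12');lips(f,[.169],195);print(B0-.158*np.array([.079,.997]))
E
```

```text
z0.169 lip (637.6,-144.6) 49x22 yaw -0.085 px [ 89. 268.]
[ 0.646318 -0.059526]
```

View pics/w12.png

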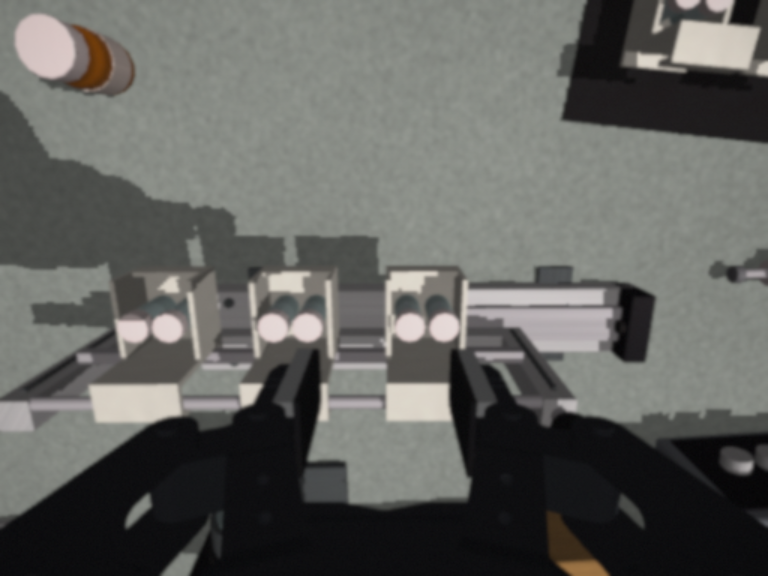

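```bash
python3 -c "
from workcell import bot
print(bot.job_done())"
```

```text
the job is handed in; nothing more can be done
None
```

I handed the job in at about 50 s on the robot's clock. The last pictures show all three new trays hanging flat on the bar and both finished trays upright on the mat, and the carriage was run back until it pressed on its imaging stop; `job_done()` returned no verdict.

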